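# Aim a bench burner at a glass globe with its key

### The job

The brass burner on the bench must point at the middle of the glass globe. Fetch the square-socket key from its tray, feel for the square on top of the burner head and push the key gently down over it, screw the head clockwise until its nozzle points at the globe, then lift the key off and stand it upright back in the tray. Turn the head only with the key, never load the burner with more than 25 N, and leave the globe and the other things on the bench alone.

Things in the scene. Friction and masses are not known exactly. Their poses are not given: they have to be found in the camera images.
- burner: Round steel foot of the burner, 110 mm wide, bolted to the bench; origin at the middle of its underside, z up, x pointing straight at the globe. On it stand a riser and the brass head (40 mm across, top face 111 mm above the bench). The riser is clamped up to 6 mm off the foot's middle in x and 4 mm in y by an amount nobody measured. More than 25 N harms it.
- head (a joint): Angle (rad) of the screwed head: 0 = its sideways nozzle points at the globe (along the burner's x axis); below 0 the nozzle is anticlockwise of that, seen from above; grows clockwise. Starts -1.45 to -0.75. It turns on a thread (sinks 5 mm a turn), needs about 0.06 N m, stays where left, no stop near 0.
- tang_ref (a point): Measured guess only, in the middle of the foot: 129 mm over the bench, the height of the top of the head's steel square (14 x 14 mm, 18 mm tall, sharp edges). Axes as the burner's foot. The real square lies up to 6 mm away in x and 4 mm in y and must be found by feel; two of its sides are parallel to the nozzle. Its top is about 1 mm higher at the start.
- globe_mid (a point): Centre of the brown glass globe, 76 mm in diameter, on a fixed steel stand 145 to 160 mm from the burner; the centre is 93 mm above the bench, level with the nozzle. It must not be touched.
- key_bar (a point): Centre of the key's flat steel grip bar, 60 mm long (its x axis) x 14 mm thick (y) x 32 mm tall (z), at the top of the loose 0.3 kg key, which stands upright in its tray. Below the bar: a round shank 18 mm thick and 22 mm long, then the socket block, 32 x 32 x 26 mm. The key is 80 mm tall; the bar's centre is 64 mm above the foot.
- key_foot (a point): Centre of the key's foot, the mouth of its square socket: 15.6 x 15.6 mm, 20 mm deep, open downward, sides parallel to the bar's x and y axes, no lead-in. Fully seated, the foot rests on the head's round top, 111 mm above the bench. The socket turns about 6 degrees either way on the square before driving it. Any quarter turn fits.
- tray: Fixed aluminium tray, 150 x 150 mm outside, walls 4 mm thick and 18 mm high; its origin is the centre of its underside on the bench, x and y along its sides; the inside floor is 4 mm above the bench.
- key: The loose steel key as a whole; origin at the middle of its foot, z up.
- globe: The fixed globe and its stand (90 mm foot); origin under the stand's middle on the bench.
- mug: Bystander: white mug, 72 mm wide, 80 mm tall; origin at the centre of its underside.
- paddle: Bystander: 200 mm spatula lying on the bench.
- jar: Bystander: closed green glass jar, 60 mm wide, 80 mm tall; origin at the centre of its underside.
There are look-alikes about, which are no part of the job. What is shaped like the key but blue is not meant. What is shaped like the burner but blue or purple is not meant.

How it is judged:
By the outcome, as a careful person would: the job done as asked, in the order asked, and still so for the second after the job is handed in, with the robot touching nothing.
It also fails if it takes over 67 s, if anything falls off the work surface, if the arm or the gripper's body presses on something with over 40 N, if the wrist force passes 120 N, or if a joint passes its speed limit or range.

### The arm

A 6-joint arm with a two-finger parallel gripper is mounted at the origin on the work surface. World frame = base frame: x ahead of the robot, y to its left, z up, the work surface at z = 0. Lengths are in mm, angles in rad, forces in N, time in s.
With the tool pointing down it reaches from about 350 to 975 mm from the base axis. Payload 7.1 kg.
Tool frame: the origin (TCP) lies at the very end of the fingers, on their centre line; the grasp point (between the pads) lies 19 mm behind it; y points along the fingers, z is the direction in which the jaws open and shut, and the axes are right-handed (so a half turn about y gives the same grasp; the last joint's range is limited). The gripper opens to 88 mm and grips with 3 to 60 N. Pads are 20 mm wide; open, the fingers measure 115 mm over their backs; the gripper's body (75 mm by 178 mm) begins 61 mm behind the grasp point.
Start: joints at [-0.019, 0.423, 1.63, -0, 1.089, -0.019], TCP at [624.984, 0.026, 222.675] pointing down, gripper open.
Joint ranges: [-3, 3], [-0.9, 2.11], [0.09, 2.58], [-1.31, 4.45], [0.11, 2.69], [-2.54, 2.54]. Speed limits (rad/s): [2.39, 2.39, 3.01, 3.14, 3.14, 3.14].

### API

Orientations are given as a rotation vector (axis times angle).
In Python, from workcell import ctrl gives the robot as it stands.
- The arm moves only by the shell command python3 -m jog 'ROWS'. ROWS is JSON, a list of rows, each a list of 3 entries, a list of its own where there are three numbers: the opening, from 0 (shut) to 1 (fully open), then the shift along the tool's x, y, z in cm, then the turn, a rotation vector about the tool's x, y, z in rad. In form: [[claw, [dx, dy, dz], [wx, wy, wz]], ...]. A call has 1 to 8 rows; each row is the pose to reach, as a shift and turn from the pose commanded when the call began, along the tool's axes at that moment; what a row does not reach only later rows make up. A row lasts 1/10 s, in which the tool goes at most 50 mm and 8.59 degrees, less where a joint would pass 70% of its speed; a pose out of reach is approached as far as the arm can. A call with a gripper value outside its range is refused whole. The fingers move at their own pace and stop on an object; the grip force is fixed at half the most. Time passes only in rows, so rows that repeat a pose let the fingers close. It gives the time, the measured TCP pose, the force and the opening at its end, in the units of the state.
- ctrl.get_obs(): the state, without advancing time (a new reading comes with each control period).
- ctrl.get_image(name): name is "scene" or "side" or "wrist"; returns a dict with "color" (420x560x3 uint8, red, green, blue), "z_map" (420x560 float32, mm along the optical axis (not along the pixel's ray), 0 where there is no reading), "fx", "fy", "cx", "cy" (pixels), "pose" (4x4, takes a point from camera to world coordinates). Camera axes: x right, y down, z forward; pixel columns grow to the right and rows downward; lengths in mm; the calibration is good to about 2 mm. A picture is of the moment at which its call begins.
- ctrl.close_job(): hands the job in, once; it reports no verdict.
The state is a dict: "t": time; "qpos": joint angles; "qvel": joint speeds; "joint_torque": joint torques, N m; "ee_pos": TCP position; "orientation": TCP orientation; "ft_force": force on the tool from outside, world axes, zero at the start; "moment": the same for the moment, N m; "width": finger opening in mm.
Only numpy, scipy, OpenCV 4.12 (cv2) and the standard library are available. Lean on these libraries where they do the work, as an engineer would, in place of code of your own. Each camera call takes 0.05 s, during which the arm holds its last target.

## Working session

There is one attempt and no reset: what is moved stays moved. The work goes in short steps, Python scripts to look and compute and a shell command to move; the robot and the scene stay as the last step left them, time stands still between calls to the robot, and variables do not carry over. Pictures are saved under pics/ and viewed, and the job is handed in when it is done.

```bash
ls; mkdir -p pics
python3 - <<'E'
from workcell import ctrl
import cv2,numpy as np
print(ctrl.get_obs())
for n in ["scene","side","wrist"]:
    im=ctrl.get_image(n); np.savez(f"pics/{n}0.npz",**im)
    cv2.imwrite(f"pics/{n}0.png",im["color"][:,:,::-1]); print(n,im["fx"],im["fy"],im["cx"],im["cy"],im["pose"].round(3).tolist(), (im["z_map"]>0).mean())
E
```

```text
pics
{'t': 0.0, 'qpos': array([-1.89999196e-02,  4.23826199e-01,  1.63070820e+00, -1.89372253e-05,
        1.08857834e+00, -1.90041406e-02]), 'qvel': array([ 2.14365318e-04,  1.03097347e-03, -7.62329588e-05,  1.34886419e-03,
        7.88516033e-04, -1.55096977e-03]), 'joint_torque': array([ 1.28069914e-03, -5.44622147e+01, -2.73670936e+01,  6.42951974e-02,
        2.27214623e-02, -1.51321510e-04]), 'ee_pos': array([6.24437338e+02, 3.12651223e-02, 2.21903682e+02]), 'orientation': array([-1.21031615,  1.21031506, -1.20846196]), 'ft_force': array([-1.01482858, -0.19222076, -0.24170538]), 'moment': array([ 0.0205196 ,  0.03934799, -0.01922307]), 'width': 88.07478375802161}
scene 523.8337087964042 523.8337087964042 275.81154072832715 203.27238620780963 [[-0.907, 0.273, -0.32, 905.74], [0.421, 0.61, -0.672, 617.239], [0.012, -0.744, -0.668, 806.838], [0.0, 0.0, 0.0, 1.0]] 0.9961777210884354
side 425.63423127216373 425.63423127216373 279.915465889346 209.48951061881266 [[-0.944, -0.222, 0.243, 331.355], [-0.328, 0.587, -0.74, 714.268], [0.021, -0.778, -0.627, 764.013], [0.0, 0.0, 0.0, 1.0]] 0.9960034013605442
wrist 297.6186119257186 297.6186119257186 280.89604520933955 209.5274611456265 [[1.0, 0.0, -0.001, 624.258], [0.0, -0.967, -0.254, 67.345], [-0.001, 0.254, -0.967, 383.063], [0.0, 0.0, 0.0, 1.0]] 0.9848639455782313
```

View pics/scene0.png

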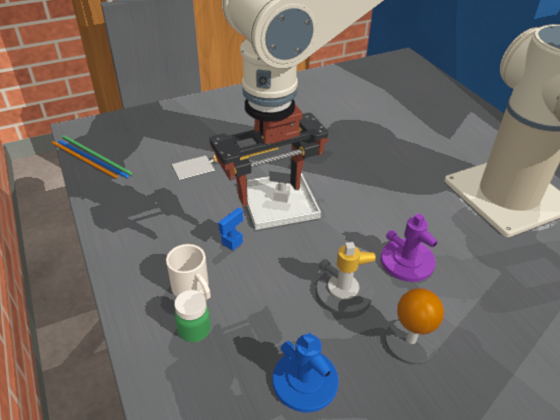

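View pics/side0.png

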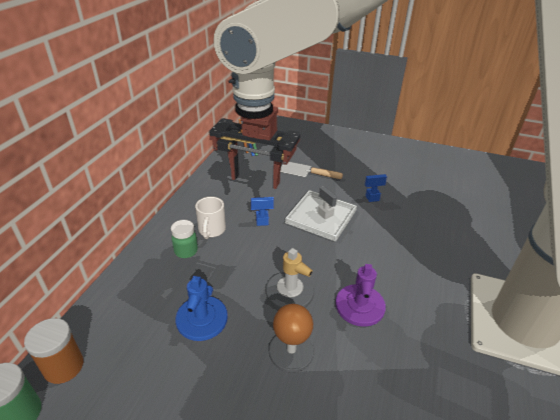

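View pics/wrist0.png

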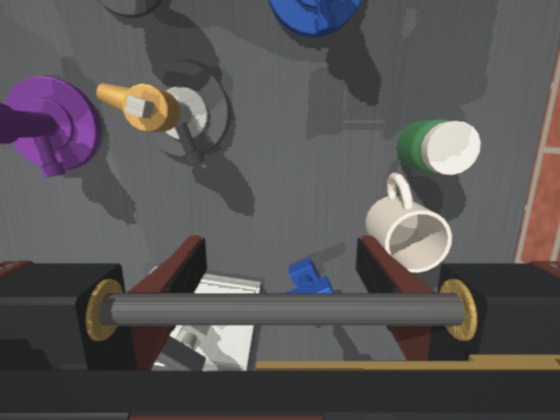

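The scene view shows the tray and key at about (283,195), the burner at (345,270) and the globe at (420,312). The side view shows the key at (327,205), the burner at (292,270) and the globe at (293,325). Next I measure these from depth.

```bash
cat > h.py <<'E'
import numpy as np,cv2
from scipy.optimize import least_squares
def load(n): return dict(np.load(f"pics/{n}.npz"))
def cloud(im):
    z=im["z_map"]; v,u=np.mgrid[:z.shape[0],:z.shape[1]]
    p=np.stack([(u-im["cx"])/im["fx"]*z,(v-im["cy"])/im["fy"]*z,z],-1)
    P=p@im["pose"][:3,:3].T+im["pose"][:3,3]; P[z<=0]=np.nan
    return P
def hsv(im): return cv2.cvtColor(im["color"],cv2.COLOR_RGB2HSV)
def ray(im,u,v,h):
    d=im["pose"][:3,:3]@np.array([(u-im["cx"])/im["fx"],(v-im["cy"])/im["fy"],1]); o=im["pose"][:3,3]
    return o+d*(h-o[2])/d[2]
def proj(im,X):
    c=(np.asarray(X)-im["pose"][:3,3])@im["pose"][:3,:3]
    return np.stack([c[...,0]/c[...,2]*im["fx"]+im["cx"],c[...,1]/c[...,2]*im["fy"]+im["cy"]],-1)
E
python3 - <<'E'
from h import *
for n in ["scene0","side0"]:
    im=load(n);P=cloud(im);H=hsv(im)
    b=P[...,2]; 
    print(n,"bench z",np.nanmedian(b[330:400,180:250]))
    # globe
    m=(H[...,0]<16)&(H[...,1]>180)&(H[...,2]>60)&(P[...,2]>50)&(P[...,2]<140)
    k,l,s,c=cv2.connectedComponentsWithStats(m.astype(np.uint8))
    for i in range(1,k):
        if s[i,4]>150:
            q=P[l==i]; r=least_squares(lambda x:np.linalg.norm(q-x[:3],axis=1)-38,np.r_[q.mean(0)-[0,0,20]],loss="soft_l1")
            print("orange",s[i],c[i],q.mean(0).round(1),r.x.round(1),np.abs(r.fun).mean().round(2))
    m=(H[...,0]>=16)&(H[...,0]<28)&(H[...,1]>150)&(P[...,2]>70)&(P[...,2]<125)
    k,l,s,c=cv2.connectedComponentsWithStats(m.astype(np.uint8))
    for i in range(1,k):
        if s[i,4]>80:
            q=P[l==i]; print("brass",s[i],c[i],q.mean(0).round(1),q.min(0).round(0),q.max(0).round(0))
E
python3 - <<'E'
import cv2
for n,(x,y,w,h) in {"scene0":(230,160,240,220),"side0":(230,160,180,220),"wrist0":(60,40,220,340)}.items():
    a=cv2.imread(f"pics/{n}.png")[y:y+h,x:x+w]
    f=min(800/w,600/h); cv2.imwrite(f"pics/{n}_z.png",cv2.resize(a,None,fx=f,fy=f,interpolation=cv2.INTER_CUBIC)[:600,:800]); print(n,f)
E
```

```text
scene0 bench z -1.7981383865640055
orange [398 289  26  45 246] [405.95934959 316.01219512] [487.2 242.6  97.7] [456.  240.5  91.8] 0.64
brass [338 246  37  27 547] [352.90310786 259.55027422] [503.3 101.5  99.5] [463.  72.  77.] [527. 113. 112.]
brass [ 402  289   41   44 1065] [422.77652582 312.18591549] [466.9 255.6 112.8] [429. 215.  82.] [491. 278. 125.]
side0 bench z 0.003196630138859291
scene0 2.727272727272727
side0 2.727272727272727
wrist0 1.7647058823529411
```

View pics/scene0_z.png

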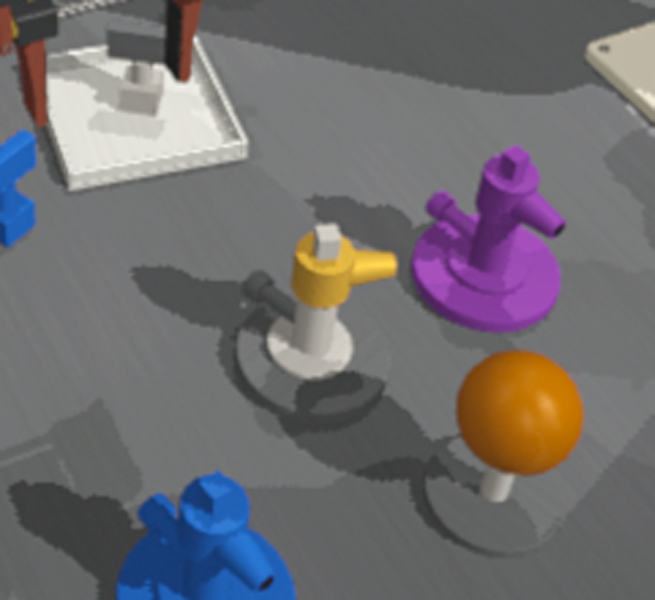

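View pics/side0_z.png

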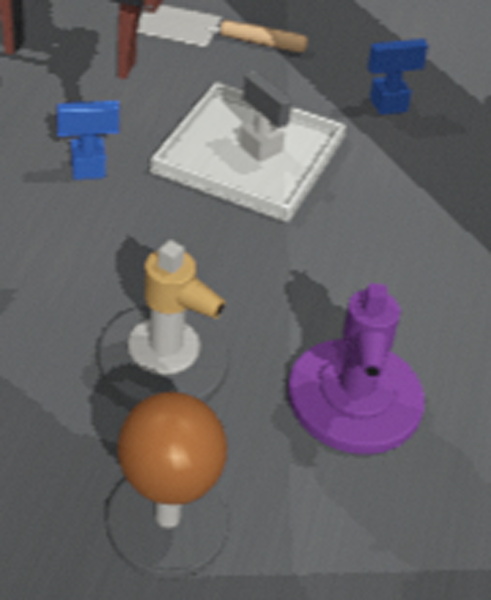

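Run:
```python
from h import *
for n in ["scene0","side0","wrist0"]:
    im=load(n);P=cloud(im);H=hsv(im)
    print("==",n)
    d=np.hypot(P[...,0]-456,P[...,1]-245)
    m=(d<60)&(P[...,2]>60)&(P[...,2]<140)&(H[...,1]>120)
    q=P[m]
    if len(q)>50:
        r=least_squares(lambda x:np.linalg.norm(q-x[:3],axis=1)-38,[456,245,93],loss="soft_l1"); print("globe",len(q),r.x.round(1),np.abs(r.fun).mean().round(2))
    d=np.hypot(P[...,0]-515,P[...,1]-98)
    m=(d<25)&(P[...,2]>123)&(P[...,2]<140); q=P[m]; print("square top pts",len(q),np.median(q,0).round(1) if len(q) else 0, np.argwhere(m).mean(0)[::-1].round(1) if len(q) else 0)
    m=(d<75); print("z hist",np.histogram(P[m][:,2],bins=[-6,-4,-2,0,2,4,6,8,10,12,14,16,20,30,60,100,108,112,116,124,128,132,140]))
    m=(d<30)&(P[...,2]>107)&(P[...,2]<116); q=P[m]; print("head top",len(q),q.mean(0).round(1))
    m=(H[...,0]>=16)&(H[...,0]<28)&(H[...,1]>120)&(d<90)&(P[...,2]>60); print("brass n",m.sum())
    # key bar
    d=np.hypot(P[...,0]-625,P[...,1]-0)
    # tray pts
    m=(P[...,2]>40)&(P[...,2]<100)&(H[...,1]<60)&(P[...,0]>560)&(P[...,0]<800)&(P[...,1]>-160)&(P[...,1]<60); q=P[m]; print("key-ish",len(q), q.min(0).round(),q.max(0).round())
    g=np.where((P[...,2]>12)&(P[...,2]<23)&(H[...,1]<60)&(P[...,0]>500)&(P[...,0]<800)&(P[...,1]>-200)&(P[...,1]<60)); q=P[g];print("traywall",len(q),np.percentile(q,[1,50,99],axis=0).round().tolist())
```

```text
== scene0
globe 1637 [456.4 239.8  90.7] 0.83
square top pts 60 [507.2  91.2 127.1] [349.6 246. ]
z hist (array([144, 662, 643, 129,  36,  35,  41, 168, 531, 481, 117, 324,  83,
       331, 349, 134, 180,  16,  33,  41,  15,   0]), array([ -6,  -4,  -2,   0,   2,   4,   6,   8,  10,  12,  14,  16,  20,
        30,  60, 100, 108, 112, 116, 124, 128, 132, 140]))
head top 219 [510.9  94.5 109.8]
brass n 583
key-ish 1259 [739. -82.  40.] [800.  60.  81.]
traywall 310 [[501.0, -199.0, 12.0], [584.0, -124.0, 16.0], [797.0, 58.0, 23.0]]
== side0
globe 1252 [456.5 238.9  92.6] 0.75
square top pts 52 [506.5  91.  129.5] [292.  251.8]
z hist (array([  1,  70, 358, 301,  53,  16,  10,  22,  81, 399, 329, 211, 123,
       110, 199, 123,  92,  51,  25,  13,  35,   0]), array([ -6,  -4,  -2,   0,   2,   4,   6,   8,  10,  12,  14,  16,  20,
        30,  60, 100, 108, 112, 116, 124, 128, 132, 140]))
head top 145 [505.5  95.4 111.2]
brass n 311
key-ish 700 [738. -83.  40.] [800.  60.  82.]
traywall 228 [[501.0, -198.0, 12.0], [583.0, -124.0, 16.0], [793.0, 59.0, 23.0]]
== wrist0
square top pts 372 [506.1  87.2 128.4] [135.6 106.1]
z hist (array([   0,  619, 3984,  470,    9,   25,   23,   36,  539, 2759,  285,
        914,  132,  775,  528,  545, 1180,   78,   74,  107,  258,    0]), array([ -6,  -4,  -2,   0,   2,   4,   6,   8,  10,  12,  14,  16,  20,
        30,  60, 100, 108, 112, 116, 124, 128, 132, 140]))
head top 1151 [509.7  88.4 110.6]
brass n 2041
key-ish 3388 [736. -84.  40.] [800.  60.  81.]
traywall 933 [[501.0, -199.0, 12.0], [571.0, -30.0, 16.0], [799.0, 60.0, 23.0]]
```

```bash
cat > m1.py <<'E'
from h import *
def circ(q,R):
    r=least_squares(lambda x:np.hypot(q[:,0]-x[0],q[:,1]-x[1])-R,q[:,:2].mean(0),loss="soft_l1",f_scale=1); return r.x,np.abs(r.fun).mean()
if __name__=="__main__":
  for n in ["scene0","side0","wrist0"]:
    im=load(n);P=cloud(im);H=hsv(im); Z=P[...,2]
    print("==",n)
    d=np.hypot(P[...,0]-510,P[...,1]-95)
    m=((d<70)&(Z>9)&(Z<17)).astype(np.uint8)
    pts=P[m>0]
    # boundary: outermost per angle around centroid
    c=np.array([510,93.])
    for it in range(3):
        a=np.arctan2(pts[:,1]-c[1],pts[:,0]-c[0]); rr=np.hypot(pts[:,0]-c[0],pts[:,1]-c[1])
        b=((a+np.pi)/(2*np.pi)*60).astype(int); e=[pts[b==i][np.argmax(rr[b==i])] for i in range(60) if (b==i).any() and rr[b==i].max()>45]
        c,res=circ(np.array(e),55)
    print("foot c",c.round(1),res.round(2),len(e),"zmed",np.median(pts[:,2]).round(1), "free-R",least_squares(lambda x:np.hypot(np.array(e)[:,0]-x[0],np.array(e)[:,1]-x[1])-x[2],[*c,55],loss="soft_l1").x.round(1))
    m=(Z>35)&(Z<100)&(P[...,0]>520)&(P[...,0]<900)&(P[...,1]>-200)&(P[...,1]<120)
    k,l,s,cc=cv2.connectedComponentsWithStats(m.astype(np.uint8))
    for i in range(1,k):
        if s[i,4]>60:
            q=P[l==i]; print("blob",s[i],q.mean(0).round(1),q.min(0).round(),q.max(0).round(),H[l==i].mean(0).round())
E
python3 m1.py
```

```text
== scene0
foot c [508.2  95.3] 0.95 53 zmed 12.0 free-R [508.4  95.6  54.2]
blob [218 208  25  28 428] [ 658.7 -114.    65.7] [ 628. -135.   36.] [687. -99.  81.] [107. 202. 182.]
blob [ 166  244   44   88 2482] [786.5   9.   63.1] [739. -82.  35.] [828.  84.  82.] [ 25.  44. 202.]
blob [336 255  10  29 120] [523.4  94.5  79.4] [520.  79.  36.] [527. 105. 100.] [ 19. 125. 125.]
blob [319 259  15  15  83] [526.1  48.3  39.3] [520.  34.  35.] [535.  69.  45.] [89.  4. 76.]
== side0
foot c [507.   94.4] 1.34 49 zmed 13.7 free-R [507.2  94.6  53.8]
blob [195 197  29  40 754] [771.6 -39.   60.4] [738. -83.  35.] [809.  24.  82.] [ 17.  22. 204.]
blob [251 197  22  17 289] [ 655.2 -115.1   65.8] [ 629. -136.   36.] [ 684. -100.   82.] [110. 170. 166.]
blob [171 220  25  29 593] [791.3  63.7  65.4] [768.  26.  35.] [824.  84.  82.] [ 38.  48. 174.]
== wrist0
foot c [505.7  91.6] 0.64 48 zmed 12.9 free-R [506.1  91.7  54.3]
blob [165  94  15  31 234] [523.2  86.5  88.8] [520.  74.  76.] [525. 100. 100.] [ 18. 125.  88.]
blob [ 406  119   74   56 3325] [788.9  52.2  71. ] [766.  21.  35.] [822.  80.  81.] [ 32.  37. 195.]
blob [189 137  15  28 223] [525.4  42.6  40.6] [520.  31.  35.] [534.  61.  45.] [88.  6. 66.]
blob [ 373  173   78   99 3112] [773.8 -42.2  62.3] [736. -84.  35.] [808.  21.  81.] [ 19.  29. 203.]
blob [285 276  48  17 520] [ 661.7 -111.7   60.9] [ 629. -127.   35.] [ 683. -103.   81.] [110. 171. 151.]
```

View pics/wrist0_z.png

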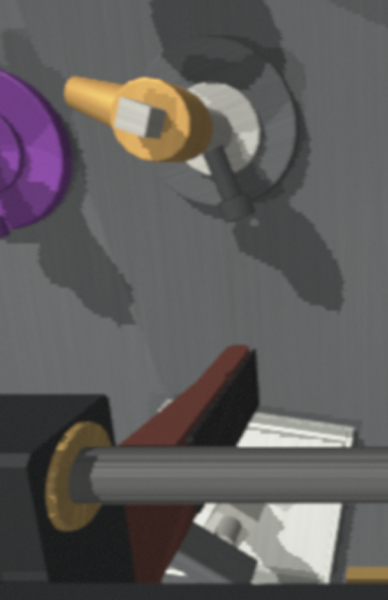

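Run:
```python
from h import *
for n in ["scene0","side0"]:
    im=load(n);P=cloud(im);H=hsv(im); Z=P[...,2]
    print("==",n)
    box=(P[...,0]>380)&(P[...,0]<650)&(P[...,1]>-220)&(P[...,1]<40)&(H[...,1]<60)
    m=box&(Z>30)&(Z<95)
    k,l,s,cc=cv2.connectedComponentsWithStats(m.astype(np.uint8))
    for i in range(1,k):
        if s[i,4]>20:
            q=P[l==i]; print("blob",s[i],q.mean(0).round(1),q.min(0).round(),q.max(0).round())
            t=q[q[:,2]>55]
            if len(t)>20:
                print("  bar",len(t),cv2.minAreaRect(t[:,:2].astype(np.float32)), t[:,2].max())
                t=q[q[:,2]>77]; print("  top",len(t),cv2.minAreaRect(t[:,:2].astype(np.float32)))
    m=box&(Z>1.5)&(Z<25)&(H[...,2]>110)
    k,l,s,cc=cv2.connectedComponentsWithStats(m.astype(np.uint8))
    for i in range(1,k):
        if s[i,4]>100: q=P[l==i]; print("tray",s[i],cv2.minAreaRect(q[:,:2].astype(np.float32)),q.min(0).round(),q.max(0).round())
```

```text
== scene0
blob [269 168  21  24 343] [ 505.7 -203.7   65. ] [ 484. -220.   30.] [ 527. -188.   86.]
  bar 259 ((503.7978820800781, -208.3288116455078), (19.874792098999023, 47.006019592285156), 52.14360427856445) 85.71988758850432
  top 98 ((504.11077880859375, -207.85975646972656), (16.996793746948242, 43.316776275634766), 59.62925720214844)
tray [ 247  182   73   47 1448] ((513.6691284179688, -175.63388061523438), (110.56513977050781, 151.51011657714844), 81.15717315673828) [ 433. -220.    2.] [ 597. -111.   25.]
== side0
blob [318 187  19  25 273] [ 497.9 -200.    65.4] [ 472. -220.   30.] [ 526. -181.   87.]
  bar 207 ((498.8034362792969, -204.95042419433594), (17.795204162597656, 60.197479248046875), 51.238731384277344) 86.72248516387924
  top 90 ((498.2225036621094, -203.66302490234375), (16.514942169189453, 57.67937469482422), 51.238731384277344)
tray [ 285  202   66   39 1266] ((512.9155883789062, -176.30633544921875), (112.1641616821289, 153.68557739257812), 80.84492492675781) [ 429. -220.    2.] [ 595. -110.   24.]
```

```bash
cat > m2.py <<'E'
from h import *
import sys
for n in sys.argv[1:]:
    im=load(n);P=cloud(im);H=hsv(im); Z=P[...,2]
    print("==",n)
    box=(P[...,0]>380)&(P[...,0]<630)&(P[...,1]>-320)&(P[...,1]<40)&(H[...,1]<60)
    m=box&(Z>30)&(Z<95)
    k,l,s,cc=cv2.connectedComponentsWithStats(m.astype(np.uint8))
    for i in range(1,k):
        if s[i,4]>20:
            q=P[l==i]
            if abs(q[:,0].mean()-500)>50 or abs(q[:,1].mean()+205)>40: continue
            print("blob",s[i],q.mean(0).round(1),q.min(0).round(),q.max(0).round())
            t=q[q[:,2]>55]; print("  bar",len(t),cv2.minAreaRect(t[:,:2].astype(np.float32)), t[:,2].max())
            t=q[q[:,2]>80]; print("  top",len(t),cv2.minAreaRect(t[:,:2].astype(np.float32)))
    m=box&(Z>1.5)&(Z<25)&(H[...,2]>110)
    k,l,s,cc=cv2.connectedComponentsWithStats(m.astype(np.uint8))
    for i in range(1,k):
        if s[i,4]>100: q=P[l==i]; print("tray",s[i],cv2.minAreaRect(q[:,:2].astype(np.float32)),q.min(0).round(),q.max(0).round())
E
python3 m2.py scene0 side0
```

```text
== scene0
blob [269 167  21  25 356] [ 506.1 -204.4   65.6] [ 484. -230.   30.] [ 527. -188.   86.]
  bar 272 ((504.2960205078125, -208.71603393554688), (19.874792098999023, 48.26798629760742), 52.14360427856445) 85.71988758850432
  top 78 ((504.534912109375, -207.24395751953125), (16.92499351501465, 43.785457611083984), 53.66053009033203)
tray [ 247  174   73   55 1852] ((510.0699462890625, -196.26129150390625), (154.2631072998047, 150.4287109375), 80.02552795410156) [ 424. -282.    2.] [ 597. -111.   25.]
== side0
blob [318 186  19  26 280] [ 498.4 -200.6   65.8] [ 472. -226.   30.] [ 527. -181.   87.]
  bar 214 ((499.52728271484375, -205.53155517578125), (17.795204162597656, 62.053924560546875), 51.238731384277344) 86.72248516387924
  top 82 ((499.89947509765625, -205.103271484375), (16.33595085144043, 62.03190994262695), 50.89861297607422)
tray [ 285  190   71   51 1812] ((511.5714111328125, -209.1387939453125), (177.40724182128906, 161.1270294189453), 80.28546142578125) [ 424. -307.    2.] [ 595. -110.   24.]
```

```bash
cat > plan.py <<'E'
import sys,numpy as np
from scipy.spatial.transform import Rotation as R
from workcell import ctrl
def state():
    o=ctrl.get_obs(); return o,np.array(o["ee_pos"]),R.from_rotvec(o["orientation"])
def jawyaw(r):
    z=r.as_matrix()[:,2]; return np.degrees(np.arctan2(z[1],z[0]))
def plan(xyz,yaw=None):
    # yaw: world angle (deg) of tool z (jaw axis), tool y = straight down
    o,p,r=state(); M=r.as_matrix()
    yy=jawyaw(r) if yaw is None else yaw
    z=np.array([np.cos(np.radians(yy)),np.sin(np.radians(yy)),0]); y=np.array([0,0,-1.]); x=np.cross(y,z)
    T=R.from_matrix(np.stack([x,y,z],1))
    print("t",round(o["t"],2),"pos",p.round(2),"yaw",round(jawyaw(r),2),"tilt",(M[:,1]).round(4),"F",np.round(o["ft_force"],2),"Mom",np.round(o["moment"],3),"w",round(o["width"],2),"q6",o["qpos"].round(2))
    print("shift cm",(M.T@(np.array(xyz)-p)/10).round(3),"turn",(r.inv()*T).as_rotvec().round(4))
if __name__=="__main__":
    a=[float(v) for v in sys.argv[1:]]
    plan(a[:3],a[3] if len(a)>3 else None)
E
python3 plan.py 499.5 -205 180 51.2; python3 plan.py 499.5 -205 180 -128.8
python3 - <<'E'
import numpy as np
from plan import *
print(state()[2].as_matrix().round(3))
E
```

```text
t 0.15 pos [6.2458e+02 3.0000e-02 2.2209e+02] yaw -0.0 tilt [-0.0012  0.     -1.    ] F [-0.17 -0.11 -0.23] Mom [-0.004 -0.007 -0.01 ] w 87.8 q6 [-0.02  0.42  1.63 -0.    1.09 -0.02]
shift cm [ 20.503   4.224 -12.503] turn [ 1.100e-03 -8.936e-01 -5.000e-04]
t 0.15 pos [6.2458e+02 3.0000e-02 2.2209e+02] yaw -0.0 tilt [-0.0012  0.     -1.    ] F [-0.17 -0.11 -0.23] Mom [-0.004 -0.007 -0.01 ] w 87.8 q6 [-0.02  0.42  1.63 -0.    1.09 -0.02]
shift cm [ 20.503   4.224 -12.503] turn [6.000e-04 2.248e+00 1.300e-03]
[[-0.    -0.001  1.   ]
 [-1.     0.    -0.   ]
 [-0.    -1.    -0.001]]
```

```bash
python3 -m jog '[[1,[20.5,4.2,-12.5],[0,-0.894,0]],[1,[20.5,4.2,-12.5],[0,-0.894,0]],[1,[20.5,4.2,-12.5],[0,-0.894,0]],[1,[20.5,4.2,-12.5],[0,-0.894,0]],[1,[20.5,4.2,-12.5],[0,-0.894,0]],[1,[20.5,4.2,-12.5],[0,-0.894,0]],[1,[20.5,4.2,-12.5],[0,-0.894,0]],[1,[20.5,4.2,-12.5],[0,-0.894,0]]]'
python3 plan.py 499.5 -205 180 51.2
cat > snap.py <<'E'
import sys,cv2,numpy as np
from workcell import ctrl
tag=sys.argv[1]
for n in sys.argv[2:]:
    im=ctrl.get_image(n); np.savez(f"pics/{n}{tag}.npz",**im); cv2.imwrite(f"pics/{n}{tag}.png",im["color"][:,:,::-1])
E
python3 snap.py 1 wrist side; python3 m2.py wrist1
```

```text
t: 0.95
ee_pos: [500.2, -204.9, 180.7]
orientation: [-1.504, 0.532, -0.532]
ft_force: [0.4, -0.0, -0.1]
width: 87.7
t 0.95 pos [ 500.2  -204.87  180.72] yaw 51.05 tilt [ 2.e-04  1.e-04 -1.e+00] F [ 0.44 -0.04 -0.07] Mom [ 0.008 -0.048 -0.042] w 87.75 q6 [-0.41  0.36  1.85  0.    0.94 -1.3 ]
shift cm [-0.046  0.072 -0.055] turn [-0.0002 -0.0026  0.0001]
== wrist1
blob [ 268  173   20   69 1080] [ 495.3 -207.2   80.7] [ 470. -231.   30.] [ 524. -187.   86.]
  bar 1033 ((497.3959045410156, -209.05479431152344), (13.977726936340332, 60.19827651977539), 53.30958938598633) 85.8015400947115
  top 985 ((497.432861328125, -209.0823211669922), (13.977726936340332, 60.106143951416016), 53.30958938598633)
tray [  197   102   181   179 15749] ((511.12957763671875, -202.05059814453125), (150.02737426757812, 156.76516723632812), 80.59550476074219) [ 422. -287.    2.] [ 596. -116.   25.]
```

View pics/wrist1.png

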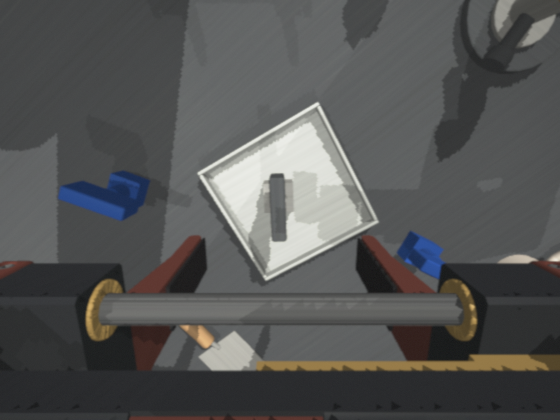

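The wrist view shows the grey key in the tray with its bar at about (278,207), near vertical in the image. The blue decoys at (105,195) and (425,252) are clear of the fingers. Descending now.

```bash
python3 plan.py 498.5 -207 54.5 52.8
```

```text
t 1.05 pos [ 500.62 -204.32  180.83] yaw 51.12 tilt [ 4.e-04 -1.e-04 -1.e+00] F [ 0.8   0.6  -1.38] Mom [ 0.044 -0.072  0.021] w 87.68 q6 [-0.41  0.36  1.85  0.    0.94 -1.3 ]
shift cm [-2.0000e-03  1.2633e+01 -3.4500e-01] turn [-0.0002 -0.0292  0.0004]
```

```bash
python3 -m jog '[[1,[0,5,-0.34],[0,-0.029,0]],[1,[0,10,-0.34],[0,-0.029,0]],[1,[0,12.6,-0.34],[0,-0.029,0]],[1,[0,12.6,-0.34],[0,-0.029,0]],[0,[0,12.6,-0.34],[0,-0.029,0]],[0,[0,12.6,-0.34],[0,-0.029,0]],[0,[0,12.6,-0.34],[0,-0.029,0]],[0,[0,12.6,-0.34],[0,-0.029,0]]]'; python3 plan.py 498.5 -207 54.5 52.8
```

```text
t: 1.85
ee_pos: [498.8, -207.9, 56.1]
orientation: [-1.511, 0.505, -0.509]
ft_force: [-0.2, -0.2, 0.3]
width: 59.7
t 1.85 pos [ 498.77 -207.94   56.1 ] yaw 52.88 tilt [ 0.0024 -0.001  -1.    ] F [-0.15 -0.23  0.29] Mom [ 0.081 -0.028 -0.007] w 59.67 q6 [-0.42  0.55  1.91  0.    0.68 -1.34]
shift cm [-0.079  0.16   0.059] turn [-0.0006  0.0013  0.0025]
```

```bash
python3 -m jog '[[0,[0,0,0],[0,0,0]],[0,[0,0,0],[0,0,0]],[0,[0,0,0],[0,0,0]],[0,[0,0,0],[0,0,0]],[0,[0,0,0],[0,0,0]],[0,[0,0,0],[0,0,0]],[0,[0,0,0],[0,0,0]],[0,[0,0,0],[0,0,0]]]'; python3 snap.py 2 wrist side scene;python3 plan.py 498.5 -207 54.5 52.8
```

```text
t: 2.65
ee_pos: [497.7, -207.6, 54.5]
orientation: [-1.511, 0.507, -0.507]
ft_force: [1.1, 0.6, -0.9]
width: 13.3
t 2.8 pos [ 497.78 -207.6    54.56] yaw 52.89 tilt [-2.e-04  1.e-04 -1.e+00] F [-0.69 -0.16 -1.37] Mom [-0.006 -0.094  0.017] w 14.26 q6 [-0.42  0.55  1.91 -0.    0.68 -1.34]
shift cm [0.021 0.006 0.091] turn [ 0.0001  0.0015 -0.0002]
```

View pics/side2.png

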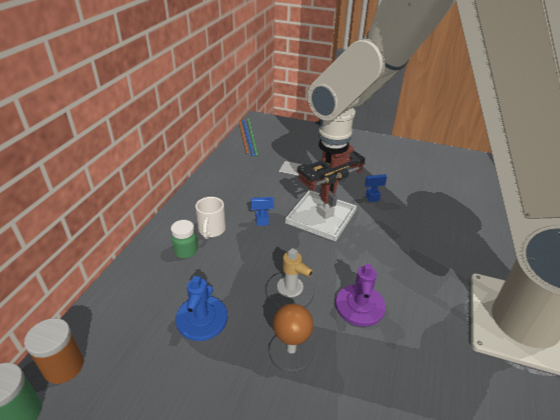

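```bash
cat > m3.py <<'E'
from h import *
import sys
for n in sys.argv[1:]:
    im=load(n);P=cloud(im);H=hsv(im); Z=P[...,2]
    print("==",n)
    d=np.hypot(P[...,0]-507,P[...,1]-93)
    br=(H[...,0]>=12)&(H[...,0]<30)&(H[...,1]>110)&(d<75)&(Z>70)
    top=br&(Z>107)&(Z<114)&(d<30)
    q=P[top]
    # top-face outline: max radius per angle
    c=np.array([507,93.])
    for it in range(4):
        a=np.arctan2(q[:,1]-c[1],q[:,0]-c[0]); rr=np.hypot(q[:,0]-c[0],q[:,1]-c[1]); b=((a+np.pi)/(2*np.pi)*36).astype(int)
        e=np.array([q[b==i][np.argmax(rr[b==i])] for i in range(36) if (b==i).any() and rr[b==i].max()>15])
        r=least_squares(lambda x:np.hypot(e[:,0]-x[0],e[:,1]-x[1])-19.5,c,loss="soft_l1"); c=r.x
    print("head top centre",c.round(1),len(e),np.abs(r.fun).mean().round(2))
    cy=br&(Z<107); q=P[cy]
    far=q[np.hypot(q[:,0]-c[0],q[:,1]-c[1])>24]
    if len(far)>10:
        v=far[:,:2].mean(0)-c; print("nozzle dir",np.degrees(np.arctan2(v[1],v[0])).round(1),"n",len(far),"z",far[:,2].mean().round(1),"tip r",np.hypot(*(far[:,:2]-c).T).max().round(1))
        vv=np.linalg.svd(far[:,:2]-far[:,:2].mean(0))[2][0]; print("  pca dir",np.degrees(np.arctan2(vv[1],vv[0])).round(1))
    s=(d<25)&(Z>124)&(Z<135)&(H[...,1]<90); q=P[s].astype(np.float32)
    if len(q)>10: print("sq",len(q),q.mean(0).round(1),cv2.minAreaRect(q[:,:2]))
E
python3 m3.py scene0 side0 wrist0 scene2 side2 wrist1; python3 m1.py | grep foot
```

```text
== scene0
head top centre [507.7  91. ] 31 0.76
nozzle dir 154.9 n 137 z 97.9 tip r 48.7
  pca dir 170.5
foot c [508.2  95.3] 0.95 53 zmed 12.0 free-R [508.4  95.6  54.2]
foot c [507.   94.4] 1.34 49 zmed 13.7 free-R [507.2  94.6  53.8]
foot c [505.7  91.6] 0.64 48 zmed 12.9 free-R [506.1  91.7  54.3]Traceback (most recent call last):
  File "m3.py", line 23, in <module>
    if len(q)>10: print("sq",len(q),q.mean(0).round(1),cv2.minAreaRect(q[:,:2]))
                                                       ~~~~~~~~~~~~~~~^^^^^^^^^
cv2.error: OpenCV(4.12.0) /io/opencv/modules/imgproc/src/convhull.cpp:143: error: (-215:Assertion failed) total >= 0 && (depth == CV_32F || depth == CV_32S) in function 'convexHull'
```

```bash
sed -i 's/q\[:,:2\]))$/np.ascontiguousarray(q[:,:2])))/' m3.py; python3 m3.py scene0 side0 wrist0 scene2 side2
```

```text
== scene0
head top centre [507.7  91. ] 31 0.76
nozzle dir 154.9 n 137 z 97.9 tip r 48.7
  pca dir 170.5
sq 56 [507.6  91.  127.3] ((507.3002014160156, 90.29463958740234), (16.90669059753418, 13.67816162109375), 73.72844696044922)
== side0
head top centre [506.4  90.2] 27 1.22
nozzle dir 155.4 n 114 z 99.6 tip r 48.6
  pca dir 174.4
sq 48 [506.6  90.8 128.9] ((506.7850341796875, 89.69953155517578), (15.670207023620605, 15.156647682189941), 68.217041015625)
== wrist0
head top centre [505.6  87.3] 36 0.22
nozzle dir 160.3 n 526 z 100.9 tip r 48.7
  pca dir -16.8
sq 365 [505.9  87.1 128.2] ((505.1229553222656, 87.33493041992188), (14.152502059936523, 15.550068855285645), 69.38543701171875)
== scene2
head top centre [507.4  91.3] 31 0.77
nozzle dir 155.8 n 133 z 97.6 tip r 48.7
  pca dir 171.5
sq 53 [507.5  90.7 127.4] ((506.995361328125, 90.25629425048828), (16.359891891479492, 14.61949348449707), 68.52761840820312)
== side2
head top centre [506.6  89.9] 27 0.92
nozzle dir 155.0 n 116 z 99.2 tip r 48.1
  pca dir 177.0
sq 48 [506.6  90.3 128.4] ((506.7184753417969, 89.52571868896484), (15.560765266418457, 14.965575218200684), 74.48855590820312)
```

```bash
python3 plan.py 506 88.5 235 70.5
```

```text
t 2.8 pos [ 497.78 -207.6    54.56] yaw 52.89 tilt [-2.e-04  1.e-04 -1.e+00] F [-0.69 -0.16 -1.37] Mom [-0.006 -0.094  0.017] w 14.26 q6 [-0.42  0.55  1.91 -0.    0.68 -1.34]
shift cm [-17.215 -18.042  24.106] turn [ 0.000e+00 -3.074e-01 -2.000e-04]
```

```bash
python3 -m jog '[[0,[0,-3,0],[0,0,0]],[0,[0,-6,0],[0,0,0]],[0,[0,-10,0],[0,0,0]],[0,[-3,-14,4],[0,-0.1,0]],[0,[-5.5,-18,8],[0,-0.2,0]],[0,[-8.5,-18,12],[0,-0.307,0]],[0,[-11.5,-18,16],[0,-0.307,0]],[0,[-14.3,-18,20],[0,-0.307,0]]]'; python3 -m jog '[[0,[-1.5,0,4.5],[0,0,0]],[0,[-1.5,0,4.5],[0,0,0]],[0,[-1.5,0,4.5],[0,0,0]]]'; python3 plan.py 506 88.5 235 70.5;python3 snap.py 3 wrist side scene; python3 m3.py wrist3
```

```text
t: 3.6
ee_pos: [503.7, 19.8, 235.1]
orientation: [-1.554, 0.267, -0.269]
ft_force: [0.7, -0.2, -2.9]
width: 13.7
t: 3.9
ee_pos: [504.3, 66.5, 234.0]
orientation: [-1.555, 0.266, -0.264]
ft_force: [0.2, -0.7, -2.5]
width: 13.4
t 3.9 pos [504.29  66.48 233.96] yaw 70.65 tilt [-8.e-04 -4.e-04 -1.e+00] F [ 0.19 -0.74 -2.47] Mom [ 0.038 -0.041 -0.01 ] w 13.39 q6 [ 0.11  0.24  1.87 -0.    1.03 -1.12]
shift cm [-0.568 -0.105  2.134] turn [ 0.0007  0.0026 -0.0006]
== wrist3
head top centre [504.7  86.9] 28 0.29
nozzle dir 161.1 n 465 z 100.9 tip r 47.9
  pca dir -20.0
sq 219 [503.9  87.7 128.7] ((505.00115966796875, 87.11012268066406), (13.826337814331055, 13.915787696838379), 71.09395599365234)
```

View pics/wrist3.png

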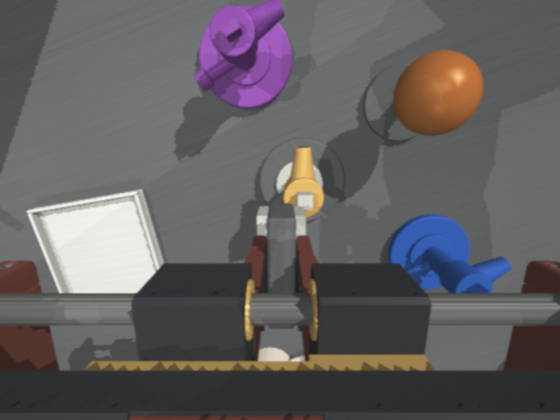

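View pics/side3.png

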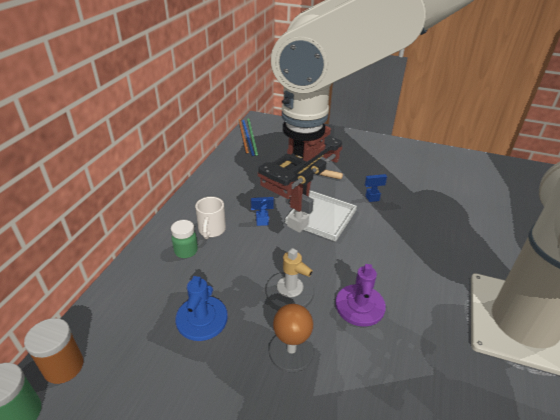

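Run:
```python
from h import *
import cv2
for n in ["scene3","side3"]:
    im=load(n);P=cloud(im);Z=P[...,2]
    d=np.hypot(P[...,0]-504.3,P[...,1]-66.5)
    m=(d<32)&(Z>184)&(Z<206)
    y=np.radians(70.65); j=np.array([np.cos(y),np.sin(y)]); x=np.array([np.sin(y),-np.cos(y)])
    q=P[m]; r=q[:,:2]-[504.3,66.5]
    a=r@j;b=r@x
    print(n,len(q),"jaw",np.percentile(a,[2,10,50,90,98]).round(1),"x",np.percentile(b,[2,10,50,90,98]).round(1),"rect",cv2.minAreaRect(np.ascontiguousarray(q[:,:2].astype(np.float32))))
    print(" hist jaw",np.histogram(a,np.arange(-24,26,2))[0]," x",np.histogram(b,np.arange(-24,26,2))[0])
    print(" proj foot",proj(im,[504.3,66.5,184]).round(), "pixels", np.argwhere(m).min(0)[::-1],np.argwhere(m).max(0)[::-1])
    u,v=proj(im,[505,75,160]).astype(int)
    a=im["color"][v-70:v+70,u-70:u+70,::-1]; cv2.imwrite(f"pics/{n}_z.png",cv2.resize(a,(600,600),interpolation=cv2.INTER_CUBIC))
```

```text
scene3 225 jaw [-14.8  -2.1  15.   16.5  17.8] x [-13.4 -10.    6.   17.4  17.8] rect ((506.2976379394531, 66.74591064453125), (35.17768478393555, 32.44341278076172), 70.35292053222656)
 hist jaw [  0   0   0   2   5   2   2   3   4   2   3   2   4   5   4   1   8   1
  26 108  39   4   0   0]  x [ 0  0  0  0  1 11 11 11 13 14  8  9 12 10 13 11  7 16 11 11 54  2  0  0]
 proj foot [347. 214.] pixels [336 199] [358 221]
side3 174 jaw [-15.1  -9.2  14.2  16.3  16.9] x [-15.4 -15.   -9.4  12.8  16.8] rect ((500.3598937988281, 75.56910705566406), (44.69599151611328, 25.292179107666016), 25.484853744506836)
 hist jaw [ 0  0  0  3  5  2  7  3  2  6  5  4  3  7  6  1  7  2 21 70 20  0  0  0]  x [ 0  0  0  0 62 17  7  7  6  6  9  3  5  8  7  4  7  6  7  6  7  0  0  0]
 proj foot [298. 225.] pixels [287 217] [308 231]
```

View pics/scene3_z.png

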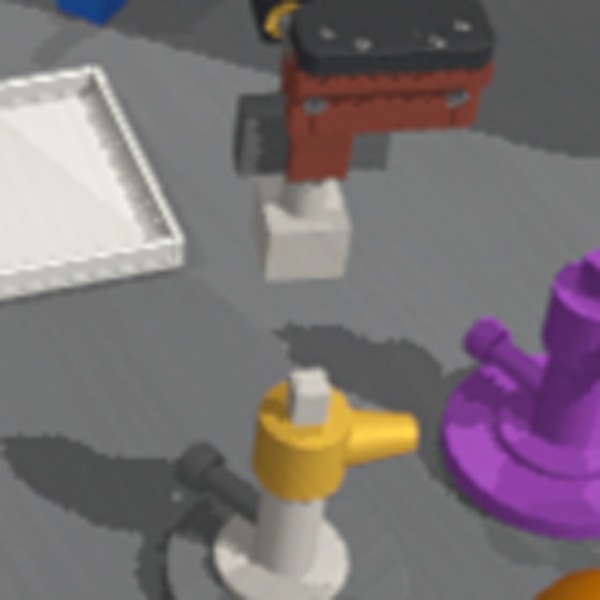

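View pics/side3_z.png

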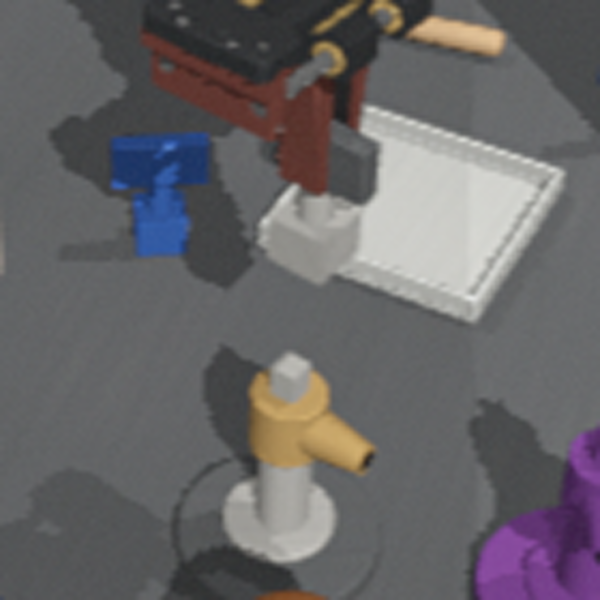

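Run:
```python
from h import *
import cv2
im=load("wrist3");P=cloud(im);Z=P[...,2]
print(im["pose"].round(3).tolist())
d=np.hypot(P[...,0]-504.3,P[...,1]-66.5)
y=np.radians(70.65); j=np.array([np.cos(y),np.sin(y)]); x=np.array([np.sin(y),-np.cos(y)])
for lo,hi in [(184,206),(206,213),(213,228),(228,262),(262,270)]:
    m=(d<40)&(Z>lo)&(Z<hi)
    if m.sum()<5: print(lo,hi,m.sum()); continue
    q=P[m]; r=q[:,:2]-[504.3,66.5]; a=r@j;b=r@x; pix=np.argwhere(m)
    print(lo,hi,len(q),"jaw",np.percentile(a,[2,10,50,90,98]).round(1),"x",np.percentile(b,[2,10,50,90,98]).round(1),"pix",pix.min(0)[::-1],pix.max(0)[::-1],"zmed",np.median(q[:,2]).round(1))
a=im["color"][130:280,220:370,::-1]; cv2.imwrite("pics/wrist3_z.png",cv2.resize(a,(600,600),interpolation=cv2.INTER_CUBIC))
```

```text
[[0.331, 0.913, 0.238, 439.145], [0.944, -0.32, -0.086, 87.941], [-0.002, 0.253, -0.968, 395.077], [0.0, 0.0, 0.0, 1.0]]
184 206 160 jaw [-17.7 -16.7   7.   12.5  13.5] x [-16.3 -16.1 -15.9 -15.7 -15.6] pix [257 206] [304 214] zmed 196.7
206 213 381 jaw [-17.6 -16.8   7.4  12.7  13.5] x [-16.1 -15.5 -10.   -4.   -2.8] pix [256 214] [305 235] zmed 208.5
213 228 0
228 262 1606 jaw [-16.9 -13.6  -1.6   9.7  13. ] x [-30.1 -29.9 -11.4   0.   25.9] pix [248 204] [313 328] zmed 257.2
262 270 2007 jaw [-15.7  -8.2  -2.1   4.3  11.9] x [-28.4 -24.9 -11.    4.9  27.6] pix [243 217] [318 328] zmed 262.7
```

View pics/wrist3_z.png

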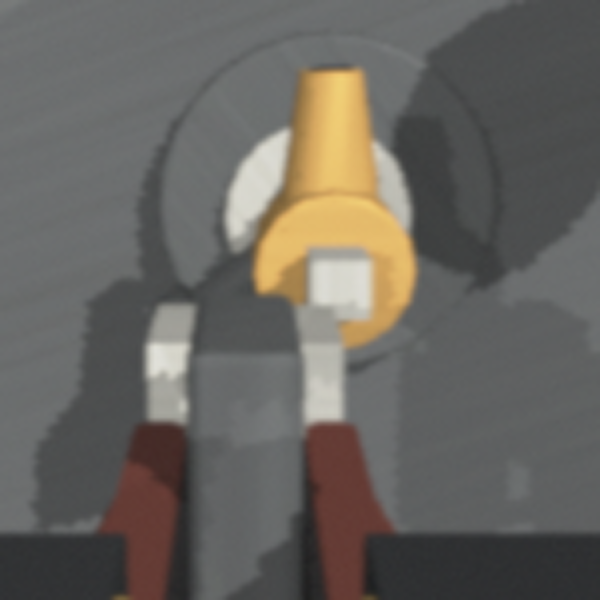

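```bash
python3 plan.py 506 90 200 71; python3 snap.py 4 wrist side scene; python3 plan.py 506 90 200 71
cat > m4.py <<'E'
from h import *
import sys
# block centre relative to TCP (robot frame) per camera. args: tag x y z yaw
tag=sys.argv[1]; X,Y,ZT,yaw=[float(v) for v in sys.argv[2:6]]
y=np.radians(yaw); j=np.array([np.cos(y),np.sin(y)]); x=np.array([np.sin(y),-np.cos(y)])
for n,dz in [("scene",-2),("side",0),("wrist",-1)]:
    im=load(n+tag);P=cloud(im);Z=P[...,2]; f=ZT-50.5+dz
    m=(np.hypot(P[...,0]-X,P[...,1]-Y)<34)&(Z>f+1)&(Z<f+24)
    r=P[m][:,:2]-[X,Y]; a=r@j;b=r@x
    def face(v,s):
        w=v[(v*s>12)&(v*s<20)]; return (np.median(w).round(2),len(w)) if len(w)>8 else None
    print(n,"jaw+",face(a,1),"jaw-",face(a,-1),"x+",face(b,1),"x-",face(b,-1),"ext jaw",np.percentile(a,[1,99]).round(1),"ext x",np.percentile(b,[1,99]).round(1))
E
python3 m4.py 4 504.3 68 234.5 70.65; python3 m3.py scene4 side4 wrist4
```

```text
t 4.05 pos [504.6   64.42 234.  ] yaw 70.4 tilt [-6.e-04 -4.e-04 -1.e+00] F [-0.01 -0.57 -2.21] Mom [ 0.09  -0.06   0.001] w 13.74 q6 [ 0.1   0.24  1.87 -0.    1.03 -1.12]
shift cm [-0.725  3.399  2.459] turn [ 0.0005 -0.0104 -0.0005]
t 4.2 pos [504.83  64.29 234.14] yaw 70.36 tilt [-3.e-04 -1.e-04 -1.e+00] F [ 0.53 -1.21 -3.02] Mom [ 0.017 -0.048  0.033] w 13.88 q6 [ 0.1   0.24  1.87 -0.    1.03 -1.12]
shift cm [-0.754  3.414  2.461] turn [ 0.0002 -0.0112 -0.0002]
scene jaw+ (np.float64(13.55), 165) jaw- (np.float64(-15.54), 11) x+ (np.float64(17.9), 89) x- (np.float64(-12.94), 10) ext jaw [-16.   15.8] ext x [-13.1  18.9]
side jaw+ (np.float64(12.93), 84) jaw- (np.float64(-15.22), 16) x+ (np.float64(15.56), 26) x- (np.float64(-13.31), 75) ext jaw [-18.3  14.7] ext x [-14.5  18.2]
wrist jaw+ None jaw- (np.float64(-17.31), 69) x+ None x- (np.float64(-14.48), 164) ext jaw [-21.   10.5] ext x [-14.9 -14. ]
== scene4
head top centre [507.3  91.1] 31 0.9
nozzle dir 155.1 n 135 z 97.7 tip r 48.5
  pca dir 172.4
sq 59 [507.7  91.1 127.3] ((507.2389221191406, 90.02153778076172), (15.151873588562012, 14.467280387878418), 71.27007293701172)
== side4
head top centre [506.4  90.1] 26 1.04
nozzle dir 155.1 n 119 z 99.2 tip r 48.0
  pca dir 178.7
sq 48 [506.6  90.4 128.5] ((506.5681457519531, 89.02690124511719), (17.044740676879883, 16.19650650024414), 73.6815414428711)
== wrist4
head top centre [504.8  86.9] 30 0.36
nozzle dir 161.5 n 464 z 100.9 tip r 48.0
  pca dir -20.8
sq 230 [504.4  87.3 128.5] ((505.05938720703125, 87.08084869384766), (13.768855094909668, 13.996856689453125), 71.06861114501953)
```

```bash
python3 plan.py 506 89.7 186 71.1
```

```text
t 4.2 pos [504.83  64.29 234.14] yaw 70.36 tilt [-3.e-04 -1.e-04 -1.e+00] F [ 0.53 -1.21 -3.02] Mom [ 0.017 -0.048  0.033] w 13.88 q6 [ 0.1   0.24  1.87 -0.    1.03 -1.12]
shift cm [-0.743  4.814  2.433] turn [ 0.0002 -0.013  -0.0002]
```

```bash
python3 -m jog '[[0,[-0.74,0,2.43],[0,-0.013,0]],[0,[-0.74,2.5,2.43],[0,-0.013,0]],[0,[-0.74,4.0,2.43],[0,-0.013,0]],[0,[-0.74,4.8,2.43],[0,-0.013,0]],[0,[-0.74,4.8,2.43],[0,-0.013,0]],[0,[-0.74,4.8,2.43],[0,-0.013,0]]]'; python3 snap.py 5 wrist side scene;python3 plan.py 506 89.7 186 71.1
```

```text
t: 4.8
ee_pos: [506.4, 90.5, 186.7]
orientation: [-1.555, 0.258, -0.258]
ft_force: [0.5, 0.3, -2.4]
width: 13.7
t 4.95 pos [506.6   90.79 187.07] yaw 71.2 tilt [ 1.5e-03  3.0e-04 -1.0e+00] F [ 1.34  0.18 -2.46] Mom [ 0.082 -0.098 -0.01 ] w 13.7 q6 [ 0.15  0.31  1.9   0.    0.93 -1.09]
shift cm [-0.021  0.107 -0.122] turn [-0.0007  0.0017  0.0013]
```

```bash
python3 m4.py 5 506.6 90.7 187 71.1
python3 - <<'E'
from h import *
for n in ["side5","scene5"]:
    im=load(n);u,v=proj(im,[506,90,135]).astype(int)
    a=im["color"][v-45:v+45,u-45:u+45,::-1]; cv2.imwrite(f"pics/{n}_z.png",cv2.resize(a,(500,500),interpolation=cv2.INTER_CUBIC))
a=np.hstack([cv2.imread(f"pics/{n}_z.png")[:,:400] for n in ["side5","scene5"]]); cv2.imwrite("pics/c5.png",a)
E
```

```text
scene jaw+ (np.float64(17.11), 172) jaw- None x+ (np.float64(16.59), 75) x- (np.float64(-13.28), 19) ext jaw [-13.8  19. ] ext x [-15.1  17.3]
side jaw+ (np.float64(15.97), 110) jaw- None x+ (np.float64(14.93), 14) x- (np.float64(-14.73), 79) ext jaw [-14.7  17.6] ext x [-15.8  16.7]
wrist jaw+ (np.float64(12.77), 19) jaw- (np.float64(-15.07), 77) x+ None x- (np.float64(-16.03), 165) ext jaw [-18.1  13.4] ext x [-16.3 -15.6]
```

View pics/c5.png

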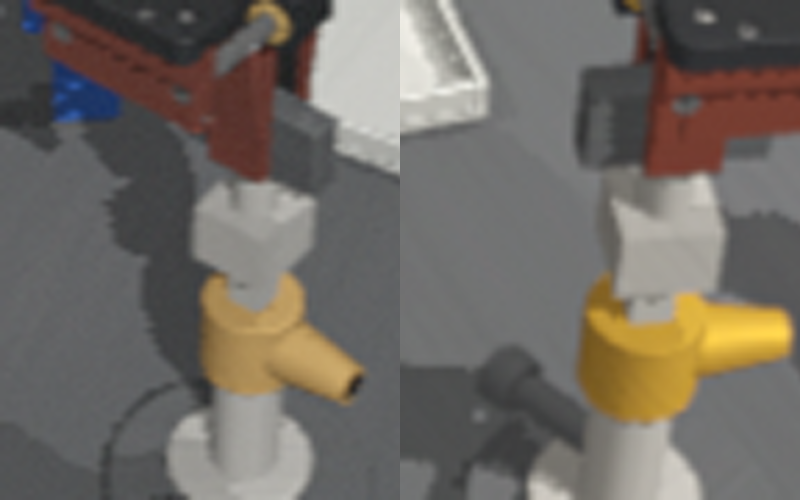

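```bash
python3 -m jog '[[0,[-0.045,0.2,-0.09],[0,0,0]],[0,[-0.045,0.4,-0.09],[0,0,0]],[0,[-0.045,0.5,-0.09],[0,0,0]],[0,[-0.045,0.5,-0.09],[0,0,0]]]'; python3 plan.py 506 89.7 180.5 71.1;  python3 -m jog '[[0,[0,0.1,0],[0,0,0]],[0,[0,0.15,0],[0,0,0]],[0,[0,0.2,0],[0,0,0]]]';python3 plan.py 506 89.7 180.5 71.1
```

```text
t: 5.35
ee_pos: [505.1, 90.2, 181.1]
orientation: [-1.556, 0.257, -0.257]
ft_force: [0.6, 0.4, -2.5]
width: 13.9
t 5.35 pos [505.13  90.19 181.08] yaw 71.22 tilt [-3.e-04 -0.e+00 -1.e+00] F [ 0.58  0.39 -2.53] Mom [ 0.059 -0.066  0.016] w 13.89 q6 [ 0.15  0.32  1.91  0.    0.92 -1.09]
shift cm [ 0.098  0.058 -0.018] turn [ 0.0001  0.0022 -0.0003]
t: 5.65
ee_pos: [505.3, 90.2, 179.2]
orientation: [-1.556, 0.257, -0.257]
ft_force: [-0.7, 0.1, -2.8]
width: 13.8
t 5.65 pos [505.28  90.16 179.2 ] yaw 71.22 tilt [-0.e+00 -1.e-04 -1.e+00] F [-0.65  0.05 -2.77] Mom [ 0.048 -0.017 -0.034] w 13.79 q6 [ 0.15  0.32  1.91 -0.    0.91 -1.09]
shift cm [ 0.083 -0.13  -0.02 ] turn [ 0.0001  0.0021 -0.    ]
```

```bash
python3 -m jog '[[0,[0,0.05,0],[0,0,0]],[0,[0,0.1,0],[0,0,0]],[0,[0,0.1,0],[0,0,0]]]';python3 plan.py 506 89.7 180.5 71.1
```

```text
t: 5.95
ee_pos: [505.2, 90.1, 178.2]
orientation: [-1.556, 0.257, -0.257]
ft_force: [-0.9, -0.6, -2.6]
width: 13.7
t 5.95 pos [505.22  90.15 178.16] yaw 71.22 tilt [-1.e-04 -1.e-04 -1.e+00] F [-0.95 -0.56 -2.61] Mom [-0.001 -0.09   0.022] w 13.71 q6 [ 0.15  0.32  1.91 -0.    0.91 -1.09]
shift cm [ 0.088 -0.234 -0.017] turn [ 0.0001  0.0021 -0.0001]
```

```bash
python3 -m jog '[[0,[0,0.05,0],[0,0,0]],[0,[0,0.1,0],[0,0,0]],[0,[0,0.1,0],[0,0,0]]]';python3 plan.py 506 89.7 180.5 71.1
```

```text
t: 6.25
ee_pos: [505.2, 90.2, 177.2]
orientation: [-1.555, 0.257, -0.257]
ft_force: [-0.0, -0.1, -2.6]
width: 14.1
t 6.25 pos [505.23  90.15 177.17] yaw 71.22 tilt [-1.e-04  0.e+00 -1.e+00] F [-0.03 -0.06 -2.62] Mom [-0.018 -0.072  0.007] w 14.09 q6 [ 0.15  0.32  1.91  0.    0.91 -1.09]
shift cm [ 0.088 -0.333 -0.018] turn [ 0.      0.002  -0.0001]
```

```bash
python3 -m jog '[[0,[0,0.05,0],[0,0,0]],[0,[0,0.1,0],[0,0,0]],[0,[0,0.15,0],[0,0,0]],[0,[0,0.2,0],[0,0,0]]]';python3 -m jog '[[0,[0,0.05,0],[0,0,0]],[0,[0,0.1,0],[0,0,0]],[0,[0,0.15,0],[0,0,0]],[0,[0,0.2,0],[0,0,0]]]'; python3 snap.py 6 side scene; python3 plan.py 506 89.7 180.5 71.1;python3 - <<'E'
from h import *
for n in ["side6","scene6"]:
    im=load(n);u,v=proj(im,[506,90,135]).astype(int)
    a=im["color"][v-45:v+45,u-45:u+45,::-1]; cv2.imwrite(f"pics/{n}_z.png",cv2.resize(a,(500,500),interpolation=cv2.INTER_CUBIC))
a=np.hstack([cv2.imread(f"pics/{n}_z.png")[:,:400] for n in ["side6","scene6"]]); cv2.imwrite("pics/c6.png",a)
E
```

```text
t: 6.65
ee_pos: [505.3, 90.2, 175.2]
orientation: [-1.555, 0.257, -0.257]
ft_force: [-1.2, -0.1, -2.7]
width: 13.6
t: 7.05
ee_pos: [505.3, 90.1, 173.2]
orientation: [-1.555, 0.257, -0.257]
ft_force: [-0.3, -0.6, -3.5]
width: 13.7
t 7.15 pos [505.26  90.18 173.17] yaw 71.22 tilt [-0. -0. -1.] F [ 0.26  0.64 -3.05] Mom [-0.047 -0.064 -0.011] w 13.97 q6 [ 0.15  0.33  1.91  0.    0.9  -1.09]
shift cm [ 0.085 -0.733 -0.022] turn [ 0.      0.0021 -0.    ]
```

View pics/c6.png

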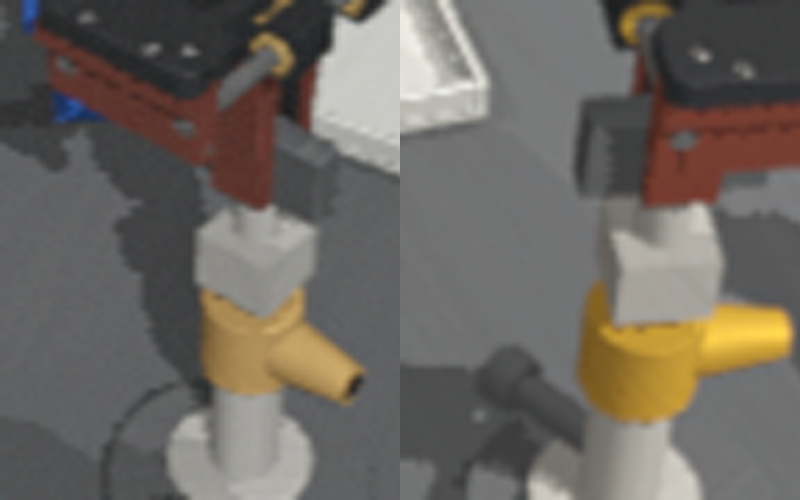

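The square has dropped into the socket on the first push: the foot is about 7 mm below the square's top and there is no side load. Lowering to the seat.

```bash
python3 -m jog '[[0,[0,0.1,0],[0,0,0]],[0,[0,0.2,0],[0,0,0]],[0,[0,0.3,0],[0,0,0]],[0,[0,0.4,0],[0,0,0]]]';python3 -m jog '[[0,[0,0.1,0],[0,0,0]],[0,[0,0.2,0],[0,0,0]],[0,[0,0.3,0],[0,0,0]],[0,[0,0.4,0],[0,0,0]],[0,[0,0.4,0],[0,0,0]]]'; python3 plan.py 506 89.7 161.5 71.1
```

```text
t: 7.55
ee_pos: [505.3, 90.2, 169.2]
orientation: [-1.555, 0.257, -0.257]
ft_force: [-0.2, -0.5, -2.7]
width: 13.5
t: 8.05
ee_pos: [505.2, 90.2, 165.1]
orientation: [-1.555, 0.257, -0.257]
ft_force: [-0.3, -0.7, -3.1]
width: 13.7
t 8.05 pos [505.21  90.16 165.08] yaw 71.22 tilt [-2.e-04 -0.e+00 -1.e+00] F [-0.33 -0.74 -3.12] Mom [-0.07  -0.063 -0.029] w 13.66 q6 [ 0.15  0.34  1.92  0.    0.88 -1.09]
shift cm [ 0.09   0.358 -0.018] turn [ 0.0001  0.0021 -0.0001]
```

```bash
python3 -m jog '[[0,[0,0.05,0],[0,0,0]],[0,[0,0.1,0],[0,0,0]],[0,[0,0.1,0],[0,0,0]]]'; python3 -m jog '[[0,[0,0.05,0],[0,0,0]],[0,[0,0.05,0],[0,0,0]]]';python3 plan.py 506 89.7 161.5 71.1
```

```text
t: 8.35
ee_pos: [505.2, 90.2, 164.2]
orientation: [-1.555, 0.257, -0.257]
ft_force: [0.5, -0.9, -3.6]
width: 13.9
t: 8.55
ee_pos: [505.2, 90.2, 163.7]
orientation: [-1.555, 0.257, -0.257]
ft_force: [-0.5, -0.6, -3.1]
width: 13.8
t 8.55 pos [505.25  90.19 163.7 ] yaw 71.22 tilt [-0. -0. -1.] F [-0.55 -0.65 -3.14] Mom [-0.081 -0.063  0.016] w 13.8 q6 [ 0.15  0.34  1.92 -0.    0.88 -1.09]
shift cm [ 0.087  0.22  -0.022] turn [ 0.      0.0021 -0.    ]
```

```bash
for i in 1; do python3 -m jog '[[0,[0,0.05,0],[0,0,0]],[0,[0,0.05,0],[0,0,0]]]';done; python3 -m jog '[[0,[0,0.05,0],[0,0,0]],[0,[0,0.05,0],[0,0,0]]]'
```

```text
t: 8.75
ee_pos: [505.3, 90.2, 163.2]
orientation: [-1.555, 0.257, -0.257]
ft_force: [0.3, -0.6, -2.9]
width: 13.8
t: 8.95
ee_pos: [505.2, 90.2, 162.7]
orientation: [-1.555, 0.257, -0.257]
ft_force: [0.3, -0.1, -2.4]
width: 13.9
```

```bash
python3 -m jog '[[0,[0,0.04,0],[0,0,0]],[0,[0,0.04,0],[0,0,0]]]'
```

```text
t: 9.15
ee_pos: [505.3, 90.2, 162.3]
orientation: [-1.555, 0.257, -0.257]
ft_force: [0.2, 0.3, -2.7]
width: 13.9
```

```bash
python3 -m jog '[[0,[0,0.03,0],[0,0,0]],[0,[0,0.03,0],[0,0,0]]]'; python3 -m jog '[[0,[0,0.03,0],[0,0,0]],[0,[0,0.03,0],[0,0,0]]]'
```

```text
t: 9.35
ee_pos: [505.3, 90.1, 162.1]
orientation: [-1.555, 0.257, -0.257]
ft_force: [0.5, -1.7, -1.3]
width: 13.8
t: 9.55
ee_pos: [505.4, 90.2, 162.1]
orientation: [-1.555, 0.257, -0.257]
ft_force: [-1.6, -0.7, 2.3]
width: 13.6
```

```bash
python3 -m jog '[[0,[0,0.03,0],[0,0,0]],[0,[0,0.03,0],[0,0,0]]]'
```

```text
t: 9.75
ee_pos: [505.5, 90.2, 162.0]
orientation: [-1.555, 0.257, -0.258]
ft_force: [-2.0, -1.4, 6.4]
width: 13.9
```

Seated: the TCP is at 162.1 with about 9 N net, which matches the expected 111.6 mm foot height. Turning clockwise in stages.

```bash
python3 -m jog '[[0,[0,0,0],[0,0.05,0]],[0,[0,0,0],[0,0.1,0]],[0,[0,0,0],[0,0.15,0]],[0,[0,0,0],[0,0.2,0]],[0,[0,0,0],[0,0.25,0]],[0,[0,0,0],[0,0.3,0]],[0,[0,0,0],[0,0.3,0]]]'; python3 plan.py 505.3 90.2 162 71.2
```

```text
t: 10.45
ee_pos: [505.8, 89.8, 161.9]
orientation: [-1.514, 0.491, -0.493]
ft_force: [0.2, -3.7, 4.5]
width: 13.8
t 10.45 pos [505.78  89.83 161.89] yaw 54.02 tilt [ 1.2e-03 -6.0e-04 -1.0e+00] F [ 0.2  -3.69  4.45] Mom [-0.858  0.055  0.056] w 13.8 q6 [ 0.15  0.35  1.92 -0.    0.87 -0.79]
shift cm [-0.061 -0.011  0.001] turn [-0.     -0.2998  0.0013]
```

```bash
python3 -m jog '[[0,[0,0.005,0],[0,0.05,0]],[0,[0,0.01,0],[0,0.1,0]],[0,[0,0.015,0],[0,0.15,0]],[0,[0,0.02,0],[0,0.2,0]],[0,[0,0.02,0],[0,0.25,0]],[0,[0,0.025,0],[0,0.3,0]],[0,[0,0.03,0],[0,0.35,0]],[0,[0,0.03,0],[0,0.35,0]]]'; python3 snap.py 7 wrist side scene; python3 plan.py 505.3 90.2 162 71.2; python3 m3.py wrist7 side7 scene7
```

```text
t: 11.25
ee_pos: [505.8, 89.8, 161.6]
orientation: [-1.433, 0.761, -0.763]
ft_force: [-0.6, -2.4, 5.7]
width: 13.8
t 11.4 pos [505.77  89.84 161.61] yaw 34.08 tilt [ 1.1e-03 -6.0e-04 -1.0e+00] F [-1.16 -3.32  6.63] Mom [-0.998  0.03   0.034] w 13.38 q6 [ 0.15  0.35  1.92 -0.    0.87 -0.44]
shift cm [-0.056 -0.039 -0.019] turn [-2.000e-04 -6.479e-01  1.200e-03]
== wrist7
head top centre [505.1  87.8] 10 0.16
nozzle dir 130.3 n 792 z 100.4 tip r 48.0
  pca dir -47.4
sq 103 [496.8 100.9 130.1] ((499.77130126953125, 95.71983337402344), (31.703262329101562, 13.510260581970215), 33.973594665527344)
== side7
head top centre [506.1  89.8] 14 0.57
nozzle dir 126.6 n 110 z 99.4 tip r 48.6
  pca dir 150.5
sq 74 [502.6 101.1 129.5] ((508.0057678222656, 101.15325927734375), (21.41225242614746, 43.065399169921875), 81.32037353515625)
== scene7
head top centre [507.5  90.3] 15 0.58
nozzle dir 124.6 n 158 z 97.0 tip r 48.9
  pca dir -36.5
sq 159 [512.5  97.7 131.3] ((507.712890625, 91.32576751708984), (33.737979888916016, 33.127471923828125), 33.82479476928711)
```

View pics/wrist7.png

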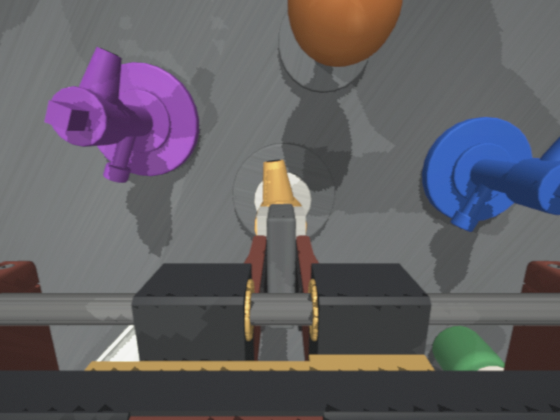

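```bash
python3 -m jog '[[0,[0,0.005,0],[0,0.05,0]],[0,[0,0.01,0],[0,0.1,0]],[0,[0,0.015,0],[0,0.15,0]],[0,[0,0.015,0],[0,0.2,0]],[0,[0,0.02,0],[0,0.25,0]],[0,[0,0.02,0],[0,0.3,0]],[0,[0,0.02,0],[0,0.33,0]],[0,[0,0.02,0],[0,0.33,0]]]'; python3 snap.py 8 wrist side scene; python3 plan.py 505.3 90.2 162 71.2; python3 m3.py wrist8 side8 scene8
```

```text
t: 12.2
ee_pos: [505.7, 89.9, 161.3]
orientation: [-1.322, 1.012, -1.014]
ft_force: [-0.3, -3.7, 5.6]
width: 13.8
t 12.35 pos [505.76  89.91 161.36] yaw 15.16 tilt [ 1.1e-03 -4.0e-04 -1.0e+00] F [-0.3  -4.08  5.34] Mom [-1.019  0.063  0.034] w 13.64 q6 [ 0.15  0.35  1.92 -0.    0.87 -0.11]
shift cm [-0.04  -0.065 -0.037] turn [-5.000e-04 -9.782e-01  1.100e-03]
== wrist8
head top centre [505.2  87.8] 9 0.17
nozzle dir 111.3 n 803 z 100.1 tip r 48.1
  pca dir -68.7
sq 113 [501.1 102.4 130.2] ((502.6954345703125, 97.64947509765625), (31.739988327026367, 13.510884284973145), 16.885173797607422)
== side8
head top centre [506.2  89.9] 8 0.25
nozzle dir 110.7 n 109 z 99.5 tip r 49.0
  pca dir 122.9
sq 67 [502.7 103.6 130. ] ((508.28271484375, 93.37130737304688), (31.194725036621094, 36.3419075012207), 25.146804809570312)
== scene8
head top centre [507.   89.5] 13 0.56
nozzle dir 104.2 n 172 z 97.0 tip r 49.8
  pca dir 124.6
sq 175 [512.7  97.6 131.1] ((507.5677795410156, 90.37533569335938), (33.82072067260742, 34.75724792480469), 17.386980056762695)
```

View pics/wrist8.png

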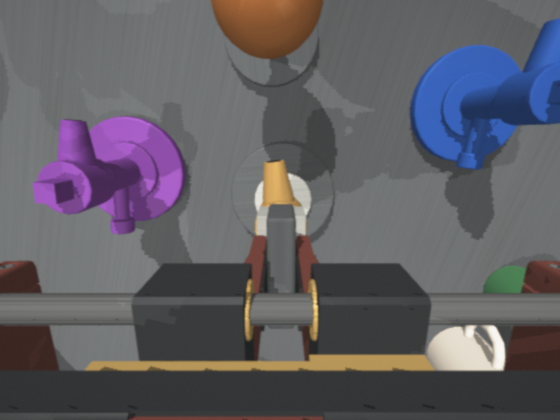

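```bash
cat > m5.py <<'E'
from h import *
from m1 import circ
for n in ["scene0","side0","scene2","side2","scene4","side4","wrist3","wrist4","wrist7","wrist8"]:
    im=load(n);P=cloud(im);H=hsv(im); Z=P[...,2]
    d=np.hypot(P[...,0]-456,P[...,1]-238)
    m=(d<55)&(Z>60)&(Z<140)&(H[...,1]>120); q=P[m]
    r=least_squares(lambda x:np.linalg.norm(q-x[:3],axis=1)-38,[456,240,93],loss="soft_l1"); g=r.x
    d=np.hypot(P[...,0]-506,P[...,1]-93)
    pts=P[(d<70)&(Z>9)&(Z<17)]; c=np.array([506,92.])
    for it in range(4):
        a=np.arctan2(pts[:,1]-c[1],pts[:,0]-c[0]); rr=np.hypot(pts[:,0]-c[0],pts[:,1]-c[1])
        b=((a+np.pi)/(2*np.pi)*72).astype(int); e=np.array([pts[b==i][np.argmax(rr[b==i])] for i in range(72) if (b==i).any() and rr[b==i].max()>48])
        c,res=circ(e,54.3)
    v=g[:2]-c
    print(n,"globe",g.round(1),len(q),"foot",c.round(1),res.round(2),len(e),"dist",np.hypot(*v).round(1),"dir",np.degrees(np.arctan2(v[1],v[0])).round(2))
E
python3 m5.py
```

```text
scene0 globe [456.4 239.8  90.7] 1637 foot [508.3  95.5] 0.69 62 dist 153.4 dir 109.8
side0 globe [456.5 238.9  92.6] 1252 foot [507.1  94.6] 0.95 59 dist 152.9 dir 109.35
scene2 globe [456.4 239.8  90.7] 1641 foot [508.5  95.4] 0.71 62 dist 153.5 dir 109.83
side2 globe [456.5 238.9  92.6] 1258 foot [507.2  95.5] 1.08 57 dist 152.1 dir 109.47
scene4 globe [456.4 239.8  90.8] 1637 foot [508.4  95.6] 0.62 63 dist 153.3 dir 109.86
side4 globe [456.5 238.9  92.6] 1246 foot [507.  95.] 0.97 58 dist 152.4 dir 109.33
wrist3 globe [455.1 237.3  91.4] 5761 foot [505.4  91.1] 0.33 60 dist 154.7 dir 108.99
wrist4 globe [455.1 237.3  91.4] 5784 foot [505.5  91.2] 0.27 60 dist 154.6 dir 109.03
wrist7 globe [454.8 237.8  91.7] 5789 foot [505.3  91.9] 0.27 60 dist 154.5 dir 109.1
wrist8 globe [454.8 237.9  91.8] 4822 foot [505.5  92. ] 0.24 60 dist 154.5 dir 109.18
```

```bash
python3 -m jog '[[0,[0,0,0],[0,0.02,0]],[0,[0,0,0],[0,0.037,0]],[0,[0,0,0],[0,0.037,0]],[0,[0,0,0],[0,0.037,0]]]'; python3 snap.py 9 wrist side scene; python3 plan.py 505.3 90.2 162 71.2; python3 m3.py wrist9 side9 scene9 | grep -v sq; sed 's/for n in \[.*\]:/for n in ["wrist9"]:/' m5.py > m5b.py; python3 m5b.py
```

```text
t: 12.75
ee_pos: [505.7, 89.9, 161.3]
orientation: [-1.308, 1.039, -1.041]
ft_force: [0.1, -4.0, 5.3]
width: 13.8
t 12.9 pos [505.77  89.91 161.33] yaw 13.03 tilt [ 1.1e-03 -4.0e-04 -1.0e+00] F [-0.36 -4.21  5.09] Mom [-0.993  0.005  0.004] w 13.83 q6 [ 0.15  0.35  1.92 -0.    0.87 -0.07]
shift cm [-0.039 -0.067 -0.039] turn [-5.0000e-04 -1.0152e+00  1.1000e-03]
== wrist9
head top centre [505.2  87.8] 8 0.15
nozzle dir 109.3 n 801 z 100.1 tip r 48.1
  pca dir -69.6
== side9
head top centre [506.4  89.4] 10 0.6
nozzle dir 109.2 n 111 z 100.0 tip r 49.3
  pca dir 110.8
== scene9
head top centre [506.8  89.9] 11 0.79
nozzle dir 102.2 n 157 z 97.1 tip r 49.1
  pca dir 122.0
wrist9 globe [454.8 237.9  91.8] 4903 foot [505.4  92. ] 0.3 61 dist 154.4 dir 109.14
```

The wrist view puts the nozzle at 109.3° and the foot-to-globe line at 109.1°. Next I turn the key back to mid-play to unload it, then lift straight up.

```bash
python3 -m jog '[[0,[0.01,0,0],[0,-0.05,0]],[0,[0.03,-0.02,0],[0,-0.1,0]],[0,[0.03,-0.05,0],[0,-0.1,0]],[0,[0.03,-0.05,0],[0,-0.1,0]]]'; python3 plan.py 505.3 90.2 162 71.2
```

```text
t: 13.3
ee_pos: [505.3, 90.0, 161.4]
orientation: [-1.346, 0.966, -0.966]
ft_force: [-1.2, -1.2, 2.2]
width: 13.9
t 13.3 pos [505.33  89.95 161.37] yaw 18.64 tilt [ 0.e+00  1.e-04 -1.e+00] F [-1.19 -1.16  2.17] Mom [-0.372  0.092  0.022] w 13.93 q6 [ 0.15  0.35  1.92  0.    0.87 -0.17]
shift cm [-0.024 -0.063  0.005] turn [-1.000e-04 -9.174e-01 -1.000e-04]
```

```bash
python3 -m jog '[[0,[0,-0.05,0],[0,0,0]],[0,[0,-0.1,0],[0,0,0]],[0,[0,-0.2,0],[0,0,0]],[0,[0,-0.4,0],[0,0,0]],[0,[0,-0.4,0],[0,0,0]]]'; python3 -m jog '[[0,[0,-0.3,0],[0,0,0]],[0,[0,-0.6,0],[0,0,0]],[0,[0,-0.9,0],[0,0,0]],[0,[0,-1.2,0],[0,0,0]],[0,[0,-1.6,0],[0,0,0]],[0,[0,-2.0,0],[0,0,0]],[0,[0,-3.0,0],[0,0,0]],[0,[0,-6.5,0],[0,0,0]]]'; python3 -m jog '[[0,[0,-1,0],[0,0,0]],[0,[0,-1,0],[0,0,0]],[0,[0,-1,0],[0,0,0]]]'; python3 snap.py 10 wrist side scene; python3 plan.py 505.3 90.2 162 71.2; python3 m3.py wrist10 side10 scene10
```

```text
t: 13.8
ee_pos: [505.3, 89.9, 165.6]
orientation: [-1.346, 0.966, -0.966]
ft_force: [-0.3, -0.3, -2.7]
width: 13.5
t: 14.6
ee_pos: [503.1, 89.6, 228.8]
orientation: [-1.351, 0.97, -0.963]
ft_force: [0.4, 0.0, -2.5]
width: 13.6
t: 14.9
ee_pos: [504.9, 89.8, 240.0]
orientation: [-1.346, 0.966, -0.966]
ft_force: [-0.8, 0.0, -3.0]
width: 14.2
t 15.05 pos [504.5   89.74 239.18] yaw 18.68 tilt [-2.3e-03 -4.0e-04 -1.0e+00] F [-0.56 -0.13 -2.44] Mom [-0.001  0.008  0.002] w 13.87 q6 [ 0.15  0.24  1.86 -0.    1.05 -0.17]
shift cm [-0.015  7.718  0.108] turn [ 0.0019 -0.9167 -0.0014]
== wrist10
head top centre [505.   87.4] 20 0.24
nozzle dir 109.3 n 446 z 100.1 tip r 48.1
  pca dir -70.9
sq 56 [503.   92.8 127.5] ((503.039306640625, 92.67832946777344), (13.305974006652832, 2.7097110748291016), 21.049694061279297)
== side10
head top centre [506.2  90.4] 30 1.22
nozzle dir 109.1 n 105 z 99.7 tip r 47.9
  pca dir 115.5
sq 45 [506.3  90.7 128.5] ((506.7013244628906, 89.64797973632812), (12.89490795135498, 15.844768524169922), 17.797855377197266)
== scene10
head top centre [506.9  90.7] 29 1.01
nozzle dir 102.4 n 160 z 97.1 tip r 48.3
  pca dir 122.6
sq 58 [507.3  90.8 126.9] ((508.0831298828125, 90.2884521484375), (16.001558303833008, 15.158852577209473), 19.168533325195312)
```

View pics/wrist10.png

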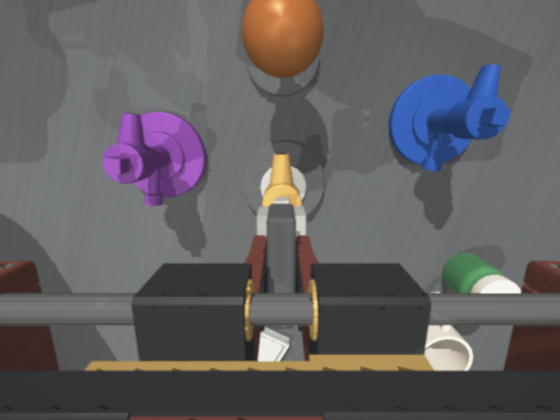

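View pics/side10.png

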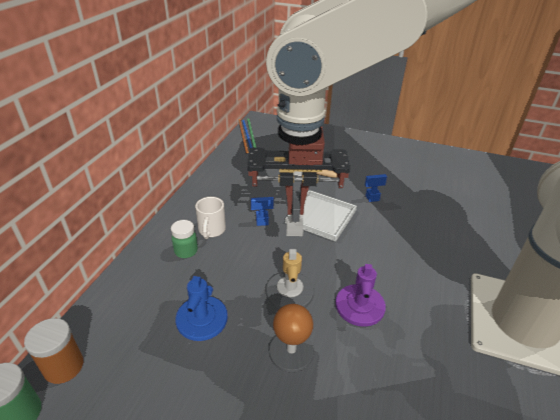

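```bash
python3 plan.py 506 45 240 19.2;  python3 plan.py 506 -203 240 52.9
```

```text
t 15.05 pos [504.5   89.74 239.18] yaw 18.68 tilt [-2.3e-03 -4.0e-04 -1.0e+00] F [-0.56 -0.13 -2.44] Mom [-0.001  0.008  0.002] w 13.87 q6 [ 0.15  0.24  1.86 -0.    1.05 -0.17]
shift cm [ 4.287 -0.081 -1.291] turn [ 0.0023 -0.0091 -0.0004]
t 15.05 pos [504.5   89.74 239.18] yaw 18.68 tilt [-2.3e-03 -4.0e-04 -1.0e+00] F [-0.56 -0.13 -2.44] Mom [-0.001  0.008  0.002] w 13.87 q6 [ 0.15  0.24  1.86 -0.    1.05 -0.17]
shift cm [27.78  -0.071 -9.234] turn [ 0.0021 -0.5973 -0.001 ]
```

```bash
python3 -m jog '[[0,[4.3,0,-1.3],[0,0,0]],[0,[4.3,0,-1.3],[0,0,0]],[0,[4.3,0,-1.3],[0,0,0]],[0,[4.3,0,-1.3],[0,0,0]]]'; python3 snap.py 11 wrist; python3 m3.py wrist11; sed 's/for n in \[.*\]:/for n in ["wrist10","wrist11"]:/' m5.py > m5b.py; python3 m5b.py; python3 plan.py 506 -203 240 52.9
```

```text
t: 15.45
ee_pos: [506.5, 45.3, 239.9]
orientation: [-1.346, 0.967, -0.965]
ft_force: [0.8, 0.2, -2.1]
width: 13.9
== wrist11
head top centre [505.1  87.4] 36 0.38
nozzle dir 110.0 n 486 z 100.1 tip r 47.9
  pca dir -69.7
sq 239 [504.8  87.1 128.1] ((504.8838806152344, 87.01017761230469), (12.854410171508789, 13.816535949707031), 19.018802642822266)
wrist10 globe [454.8 237.6  91.6] 5180 foot [505.4  91.8] 0.3 58 dist 154.3 dir 109.14
wrist11 globe [454.7 237.8  91.8] 1525 foot [505.5  91.5] 0.32 69 dist 154.8 dir 109.14
t 15.5 pos [506.59  45.52 240.02] yaw 18.7 tilt [-8.e-04  2.e-04 -1.e+00] F [-0.21  0.12 -2.87] Mom [ 0.002 -0.018 -0.01 ] w 14.07 q6 [ 0.07  0.23  1.87  0.    1.04 -0.26]
shift cm [ 2.3522e+01 -3.0000e-03 -8.0220e+00] turn [ 5.00e-04 -5.97e-01 -6.00e-04]
```

View pics/wrist11.png

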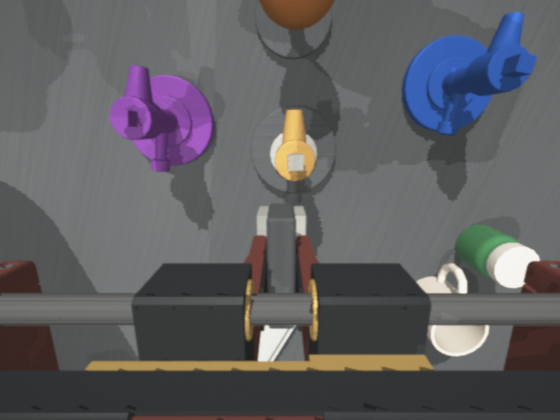

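The head stands free at (294,155) and its nozzle points up the image at the globe. The square gives 109.0°, the nozzle points give 110.0°, and the target is 109.1°. Returning the key to the tray.

```bash
python3 -m jog '[[0,[23.5,0,-8],[0,-0.597,0]],[0,[23.5,0,-8],[0,-0.597,0]],[0,[23.5,0,-8],[0,-0.597,0]],[0,[23.5,0,-8],[0,-0.597,0]],[0,[23.5,0,-8],[0,-0.597,0]],[0,[23.5,0,-8],[0,-0.597,0]],[0,[23.5,0,-8],[0,-0.597,0]],[0,[23.5,0,-8],[0,-0.597,0]]]';python3 plan.py 506 -203 62 52.9
```

```text
t: 16.3
ee_pos: [506.2, -202.6, 240.1]
orientation: [-1.51, 0.508, -0.507]
ft_force: [0.2, -0.0, -2.0]
width: 13.6
t 16.3 pos [ 506.2  -202.61  240.1 ] yaw 52.85 tilt [-6.e-04  8.e-04 -1.e+00] F [ 0.2  -0.04 -1.95] Mom [ 0.014 -0.091 -0.006] w 13.59 q6 [-0.4   0.29  1.79  0.    1.07 -1.33]
shift cm [ 0.024 17.809 -0.047] turn [-0.0002 -0.0008 -0.0009]
```

```bash
python3 -m jog '[[0,[0,4,0],[0,0,0]],[0,[0,8,0],[0,0,0]],[0,[0,12,0],[0,0,0]],[0,[0,15,0],[0,0,0]],[0,[0,16.5,0],[0,0,0]],[0,[0,17.5,0],[0,0,0]],[0,[0,17.8,0],[0,0,0]],[0,[0,17.8,0],[0,0,0]]]';python3 plan.py 506 -203 54.5 52.9; python3 -m jog '[[0,[0,0.2,0],[0,0,0]],[0,[0,0.4,0],[0,0,0]],[0,[0,0.5,0],[0,0,0]],[0,[0,0.55,0],[0,0,0]],[0,[0,0.55,0],[0,0,0]]]'; python3 snap.py 12 side scene;python3 plan.py 506 -203 54.5 52.9
```

```text
t: 17.1
ee_pos: [507.0, -203.2, 63.1]
orientation: [-1.511, 0.506, -0.508]
ft_force: [0.4, -0.7, -1.4]
width: 14.0
t 17.1 pos [ 506.98 -203.18   63.13] yaw 52.91 tilt [ 1.1e-03 -4.0e-04 -1.0e+00] F [ 0.44 -0.7  -1.38] Mom [ 0.013 -0.023 -0.05 ] w 13.96 q6 [-0.4   0.55  1.9   0.    0.7  -1.33]
shift cm [-0.09   0.863 -0.045] turn [-0.0003  0.0002  0.0011]
t: 17.6
ee_pos: [506.3, -203.3, 57.1]
orientation: [-1.511, 0.507, -0.507]
ft_force: [-0.1, 0.0, -2.3]
width: 13.7
t 17.7 pos [ 506.29 -203.33   57.02] yaw 52.87 tilt [ 1.e-04 -0.e+00 -1.e+00] F [ 0.19  0.09 -2.37] Mom [ 0.041 -0.061 -0.044] w 13.95 q6 [-0.4   0.56  1.9   0.    0.69 -1.33]
shift cm [-0.043  0.252  0.009] turn [-0.     -0.0004  0.0001]
```

```bash
python3 -m jog '[[0,[0,0.1,0],[0,0,0]],[0,[0,0.2,0],[0,0,0]],[0,[0,0.2,0],[0,0,0]]]'; python3 -m jog '[[0,[0,0.04,0],[0,0,0]],[0,[0,0.04,0],[0,0,0]]]'
```

```text
t: 18.0
ee_pos: [506.2, -203.2, 54.8]
orientation: [-1.511, 0.507, -0.507]
ft_force: [0.2, 0.5, -1.9]
width: 14.3
t: 18.2
ee_pos: [506.3, -203.2, 54.5]
orientation: [-1.511, 0.507, -0.507]
ft_force: [-0.0, -0.1, -2.8]
width: 13.8
```

```bash
python3 -m jog '[[0,[0,0.04,0],[0,0,0]],[0,[0,0.04,0],[0,0,0]]]'
```

```text
t: 18.4
ee_pos: [506.3, -203.3, 54.5]
orientation: [-1.511, 0.507, -0.507]
ft_force: [-1.3, 0.9, 3.7]
width: 13.9
```

```bash
python3 -m jog '[[0,[0,-0.02,0],[0,0,0]],[0.4,[0,-0.02,0],[0,0,0]],[0.4,[0,-0.02,0],[0,0,0]],[0.4,[0,-0.02,0],[0,0,0]],[0.7,[0,-0.02,0],[0,0,0]],[0.7,[0,-0.02,0],[0,0,0]],[0.7,[0,-0.02,0],[0,0,0]],[0.7,[0,-0.02,0],[0,0,0]]]'; python3 snap.py 13 side; python3 -m jog '[[0.7,[0,-3,0],[0,0,0]],[0.7,[0,-7,0],[0,0,0]],[0.7,[0,-12,0],[0,0,0]],[0.7,[0,-16,0],[0,0,0]],[0.7,[0,-18,0],[0,0,0]],[0.7,[0,-18,0],[0,0,0]],[0.7,[0,-18,0],[0,0,0]]]'; python3 snap.py 14 side scene wrist; python3 m2.py wrist14 side14 scene14; python3 m3.py scene14 side14
```

```text
t: 19.2
ee_pos: [506.2, -203.2, 54.3]
orientation: [-1.511, 0.507, -0.507]
ft_force: [0.2, 0.4, 0.8]
width: 60.7
t: 19.95
ee_pos: [506.0, -203.1, 234.0]
orientation: [-1.511, 0.507, -0.507]
ft_force: [0.1, 0.3, -0.3]
width: 61.0
== wrist14
blob [270 169  20  57 767] [ 503.7 -204.2   80.5] [ 478. -228.   30.] [ 532. -183.   85.]
  bar 734 ((505.1419677734375, -205.05307006835938), (13.230704307556152, 59.176979064941406), 52.999900817871094) 85.2261154380368
  top 699 ((505.2685241699219, -205.28256225585938), (13.205034255981445, 58.656436920166016), 53.18406295776367)
tray [  205   106   156   155 12120] ((507.9678039550781, -201.68727111816406), (150.21453857421875, 150.2511749267578), 80.48086547851562) [ 422. -287.    2.] [ 593. -116.   25.]
== side14
blob [315 186  18  25 273] [ 506.6 -196.7   66.2] [ 480. -222.   30.] [ 535. -178.   87.]
  bar 210 ((507.3982849121094, -200.68695068359375), (18.578969955444336, 62.68606948852539), 54.822113037109375) 86.73577079422455
  top 77 ((506.85504150390625, -201.2751922607422), (15.478633880615234, 62.656883239746094), 53.044960021972656
[... 459 characters left out ...]
(18.639188766479492, 58.61934280395508), 53.76033401489258)
tray [ 240  172   81   57 2007] ((505.9181823730469, -204.1272735595703), (170.8664093017578, 156.35511779785156), 80.40457153320312) [ 425. -294.    2.] [ 596. -111.   25.]
== scene14
head top centre [507.5  91.4] 29 0.8
nozzle dir 104.2 n 152 z 96.9 tip r 47.7
  pca dir 123.5
sq 59 [507.3  91.  126.8] ((506.8736572265625, 91.07689666748047), (14.838330268859863, 14.450782775878906), 15.489747047424316)
== side14
head top centre [506.5  90.4] 30 1.16
nozzle dir 109.9 n 108 z 99.7 tip r 48.6
  pca dir 112.7
sq 47 [506.   91.3 128.5] ((506.5360412597656, 90.10001373291016), (12.83674430847168, 18.600587844848633), 18.017353057861328)
```

View pics/side14.png

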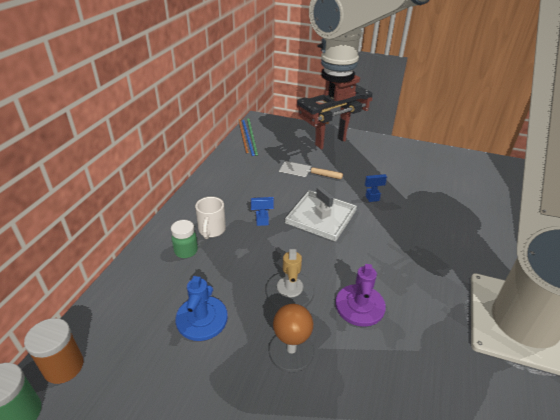

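View pics/wrist14.png

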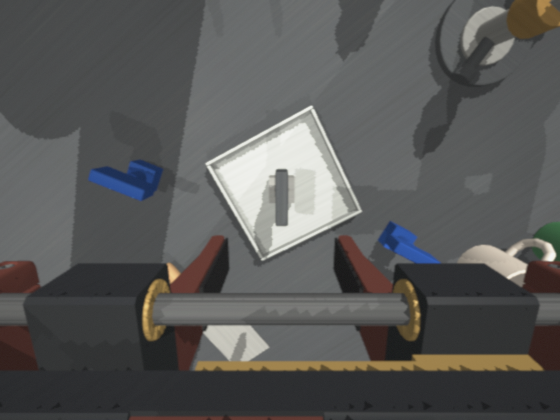

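The key stands upright in the tray, with its bar at (282,197) in the wrist view and its top at z≈85 (84 expected). In the side view the nozzle at (290,272) points at the globe at (293,325). The gripper is clear of everything, so I'm handing in.

```bash
python3 -c "
from workcell import ctrl
print(ctrl.get_obs()['t'],ctrl.close_job())"
```

```text
the job is handed in; nothing more can be done
20.1 None
```

I turned the burner head so its nozzle points at the globe, put the key back upright in its tray, and handed the job in at about 20 s of the 67 s allowed.

- **Fitting the key:** It went over the square on the first push, with no search needed. It seated at a foot height of about 111.6 mm with roughly 9 N net. The highest reading I took while the key was on the burner was also about 9 N net, against the 25 N limit.
- **Turning the head:** I screwed it clockwise about 52°, turned the key back to the middle of its play, and lifted it straight off.
- **Nozzle direction:** With the key off, the best wrist view gave 109.0° from the square and 110.0° from the nozzle points (110.3° from a line fit). The line from the foot to the globe measured 109.1° in that view.
- **Disagreements:** The scene and side cameras put the globe line at 109.3–109.9°. Their own nozzle estimates are less reliable. The side camera gave 109–110°. The scene camera gave 104°, but it was already off by about 6° before the turn.
- **Key in the tray:** It stands near the middle of the tray with its top at about 85 mm (84 mm expected). The gripper had moved up clear of it to 234 mm.
- **Other things:** I did not measure the globe or the bystanders again after the last move, but nothing looked moved in the final pictures.

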